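Shut down the relay test bench and put the tested relays away

TASK

Shut the test bench down: first switch off all four power levers in one finger drag along the bank, without lifting away from the bank part-way, and before any relay is picked up. Then pull the drawer well open, put every relay that is on the bench into it so that each rests on the drawer's floor, and push the drawer fully shut. Leave the meter, the screwdriver and the spray can where they are.

Things in the scene. Friction and masses are not known exactly. Their poses are not given: they have to be found in the camera images.
- bank_mid (a point): middle of the lever row on the top face of the lever bank, an ivory box 260 x 64 x 45 mm high fixed to the bench. x runs along the row, the way the levers fall to OFF (towards the end with a small red domed lamp, 13 mm high, 138 mm from this point), z up. The four lever pivots lie at x = -67.5, -22.5, 22.5, 67.5 mm, 2 mm above this face
- lever1_tip (a point): centre of the tip bar of lever 1 (the first along the bank's x). Each lever is a flat steel paddle 20 mm wide across the row with a black round tip bar of 5 mm radius centred 36 mm from its pivot: upright (ON) its top is 43 mm above the bank's face, lying over (OFF) 25 mm. A fingertip drawn along the row in +x at 27 to 31 mm above the face tips each lever and passes over it
- lever1 (a joint): angle of lever 1 (1 of 4, counted along the bank's x): 0 upright = ON, 1.05 rad lying right over = OFF; over 0.7 counts as off. It stays where it is left (light friction, about 1 N at the tip).
- lever2 (a joint): angle of lever 2 (2 of 4, counted along the bank's x): 0 upright = ON, 1.05 rad lying right over = OFF; over 0.7 counts as off. It stays where it is left (light friction, about 1 N at the tip).
- lever3 (a joint): angle of lever 3 (3 of 4, counted along the bank's x): 0 upright = ON, 1.05 rad lying right over = OFF; over 0.7 counts as off. It stays where it is left (light friction, about 1 N at the tip).
- lever4 (a joint): angle of lever 4 (4 of 4, counted along the bank's x): 0 upright = ON, 1.05 rad lying right over = OFF; over 0.7 counts as off. It stays where it is left (light friction, about 1 N at the tip).
- fixture_top (a point): middle of the top face of the test fixture, a fixed aluminium plate 140 (x) x 350 (y) mm, top 8 mm above the bench, with four flat relay places at y = -120, -40, +40, +120 mm (x = 0). A black terminal strip 12 mm wide, standing 8 mm above the plate, runs along its far edge at x = +62 mm.
- relay1_mid (a point): centre of a relay, a grey and black block 66 (its x) x 36 (its y) x 44 mm high, about 0.18 kg, standing loose on the fixture with its length across the row. Three or four relays are there; an absent one reads None from the start.
- relay2_mid (a point): centre of a relay, a grey and black block 66 (its x) x 36 (its y) x 44 mm high, about 0.18 kg, standing loose on the fixture with its length across the row. Three or four relays are there; an absent one reads None from the start.
- relay3_mid (a point): centre of a relay, a grey and black block 66 (its x) x 36 (its y) x 44 mm high, about 0.18 kg, standing loose on the fixture with its length across the row. Three or four relays are there; an absent one reads None from the start.
- relay4_mid (a point): centre of a relay, a grey and black block 66 (its x) x 36 (its y) x 44 mm high, about 0.18 kg, standing loose on the fixture with its length across the row. Three or four relays are there; an absent one reads None from the start.
- cab_drawer0 (a joint): drawer opening in m: 0 fully shut, 0.19 fully open; slides easily (about 1 to 2 N)
- drawer_floor (a point): centre of the drawer's inner floor, 22 mm above the bench; moves with the drawer. x points into the cabinet (opening is towards -x), z up. Inside 225 (x) x 198 (y) mm, walls 48 mm high; inner face of the front wall at x = -112 mm. Open by D, the floor beyond x = D - 118 mm lies under the cabinet, a fixed ivory box 240 mm wide, 92 mm high
- cab_drawer0_handle (a point): middle of the drawer's handle, a level round dark steel bar 120 mm long along the drawer's y, 11 mm thick, 35 mm out from the drawer front (29 mm free behind it), 38 mm below the cabinet's top; x axis points into the cabinet
- meter: black hand-held multimeter 150 x 75 x 34 mm lying on the bench (bystander); origin under its centre
- driver: screwdriver about 180 mm long lying on the bench beyond the fixture (bystander)
- spray: spray can 52 mm in diameter, 160 mm high, standing on the bench left of the drawer (bystander); origin under its centre
Not all that is in view belongs to the job. Leave any red look-alike of the part that bears relay2_mid alone.

How it is judged:
By the outcome, as a careful person would: the job done as asked, in the order asked, and still so for the second after the job is handed in, with the robot touching nothing.
Of relay1, relay2, relay3, relay4 only 3 to 4 are there at a start; the rules pass over those that are not, and their reading is None.
At some moment in a run one of relay1, relay2, relay3, relay4 may be knocked a few centimetres aside while the robot is not near it.
It also fails if it takes over 210 s, if anything falls off the work surface, if the arm or the gripper's body presses on something with over 40 N, if the wrist force passes 120 N, or if a joint passes its speed limit or range.

ROBOT

A 6-joint arm with a two-finger parallel gripper is mounted at the origin on the work surface. World frame = base frame: x ahead of the robot, y to its left, z up, the work surface at z = 0. Lengths are in m, angles in rad, forces in N, time in s.
With the tool pointing down it reaches from about 0.35 to 0.85 m from the base axis. Payload 8.1 kg.
Tool frame: the origin (TCP) lies on the mounting face of the last link; the fingertips stand 186 mm ahead of it and the grasp point (between the pads) lies 167 mm ahead of it; y points along the fingers, x is the direction in which the jaws open and shut, and the axes are right-handed (so a half turn about y gives the same grasp; the last joint's range is limited). The gripper opens to 93 mm and grips with 3 to 60 N. Pads are 15 mm wide; open, the fingers measure 128 mm over their backs; the gripper's body (75 mm by 188 mm) begins 65 mm behind the grasp point.
Start: joints at [1.046, 0.13, 1.488, -0, 1.523, -0.085], TCP at [0.255, 0.543, 0.405] pointing down, gripper open.
Joint ranges: [-2.96, 2.96], [-0.89, 2.26], [0.02, 2.5], [-1.34, 4.48], [0, 2.73], [-2.66, 2.66]. Speed limits (rad/s): [2.39, 2.39, 2.79, 3.14, 3.14, 3.14].

INTERFACE

Orientations are given as a rotation vector (axis times angle).
In Python, from plant import robot, imaging gives the robot as it stands.
- The arm moves only by the shell command python3 -m inch 'ROWS' [OPENING] [FORCE]. ROWS is JSON, a list of rows, each an object of numbers: "x", "y", "z": the shift along the tool's x, y, z in mm; "twist": the turn about the tool's y in rad. In form: [{"x": .., "y": .., "z": .., "twist": ..}, ...]. A call has 1 to 12 rows; each row shifts and turns the commanded pose from where the row before left it, along the tool's axes as they then stand; what a row does not reach is not made up. A row lasts 1/10 s, in which the tool goes at most 50 mm and 8.59 degrees, less where a joint would pass 70% of its speed; a pose out of reach is approached as far as the arm can. A call with a gripper value outside its range is refused whole. OPENING is the gripper command: -1 is shut, 1 is fully open, values between are in proportion, set as the call begins (- or left out, the last holds). The fingers move at their own pace and stop on an object; FORCE is the grip in N (left out, the last holds). Time passes only in rows, so rows that do not move let the fingers close. It gives the time, the measured TCP pose, the force and the opening at its end, in the units of the state.
- robot.read_state(): the state, without advancing time (a new reading comes with each control period).
- imaging.read_camera(name): name is "side" or "top" or "wrist"; returns a dict with "color" (384x512x3 uint8, red, green, blue), "depth" (384x512 float32, m along the optical axis (not along the pixel's ray), 0 where there is no reading), "fx", "fy", "cx", "cy" (pixels), "k1" (the pictures are not rectified: a ray, as slopes to the right and down, at radius r is drawn at 1 + k1 r^2 times it, then the intrinsics apply), "rvec" (rotation vector, rad) and "tvec" (3), from world to camera coordinates, as OpenCV has them; the wrist camera has in their place "tool_from_camera" (4x4, takes a point from camera to tool coordinates, whose origin is the TCP and whose axes are the tool frame's). Camera axes: x right, y down, z forward; pixel columns grow to the right and rows downward; lengths in m; the calibration is good to about 2 mm. A picture is of the moment at which its call begins: read the wrist's pose just before it.
- robot.close_job(): hands the job in, once; it reports no verdict.
The state is a dict: "t": time; "q": joint angles; "dq": joint speeds; "joint_torque": joint torques, N m; "tool_pos": TCP position; "orientation": TCP orientation; "force": force on the tool from outside, world axes, zero at the start; "wrist_torque": the same for the moment, N m; "opening": finger opening in m.
Only numpy, scipy, OpenCV 4.12 (cv2) and the standard library are available. Lean on these libraries where they do the work, as an engineer would, in place of code of your own. Each camera call takes 0.05 s, during which the arm holds its last target.

## Working session

There is one attempt and no reset: what is moved stays moved. The work goes in short steps, Python scripts to look and compute and a shell command to move; the robot and the scene stay as the last step left them, time stands still between calls to the robot, and variables do not carry over. Pictures are saved under pics/ and viewed, and the job is handed in when it is done.

```bash
ls -la; mkdir -p pics
cat > h.py <<'E'
import numpy as np, cv2
from scipy.spatial.transform import Rotation as R
from plant import robot, imaging
def snap(n,f):
    s=robot.read_state(); c=imaging.read_camera(n)
    cv2.imwrite(f'pics/{f}.png',c['color'][:,:,::-1]); np.savez(f'pics/{f}.npz',tp=s['tool_pos'],to=s['orientation'],**c)
    return c
def load(f): return dict(np.load(f'pics/{f}.npz'))
def pose(c):
    # world_from_cam R,t
    if 'rvec' in c:
        Rm=R.from_rotvec(c['rvec']).as_matrix(); return Rm.T, -Rm.T@c['tvec']
    T=c['tool_from_camera']; W=R.from_rotvec(c['to']).as_matrix()
    return W@T[:3,:3], W@T[:3,3]+c['tp']
def rays(c,uv):
    uv=np.atleast_2d(uv).astype(float)
    K=np.array([[c['fx'],0,c['cx']],[0,c['fy'],c['cy']],[0,0,1]],float)
    d=cv2.undistortPoints(uv.reshape(-1,1,2),K,np.array([float(c['k1']),0,0,0])).reshape(-1,2)
    return np.c_[d,np.ones(len(d))]
def onz(c,uv,z):
    Rm,t=pose(c); d=rays(c,uv)@Rm.T
    return t+d*((z-t[2])/d[:,2])[:,None]
def pts(c,uv):
    uv=np.atleast_2d(uv).astype(int); Rm,t=pose(c)
    z=c['depth'][uv[:,1],uv[:,0]]
    return (rays(c,uv)*z[:,None])@Rm.T+t
def cloud(c):
    v,u=np.mgrid[0:384,0:512]; return pts(c,np.c_[u.ravel(),v.ravel()]).reshape(384,512,3)
E
python3 - <<'E'
from h import *
s=robot.read_state(); print(s)
for n in ['top','side','wrist']:
    c=snap(n,n+'0'); print(n,{k:c[k] for k in c if k not in('color','depth')})
E
```

```text
total 12
drwxr-xr-x  3 agent agent 4096 Dec  7 01:59 .
drwxr-xr-x 23 root  root  4096 Dec  7 01:59 ..
drwxr-xr-x  2 agent agent 4096 Dec  7 01:59 pics
{'t': 0.0, 'q': array([ 1.04557960e+00,  1.31117632e-01,  1.48925056e+00,  9.09247670e-06,
        1.52295961e+00, -8.53759007e-02]), 'dq': array([ 5.17678648e-04, -8.74852860e-04,  3.91699994e-05,  7.71210677e-04,
       -3.26093253e-03,  4.62223010e-04]), 'joint_torque': array([-4.47526509e-04, -5.59806633e+01, -4.91783917e+01,  7.70458952e-02,
        3.45498975e-02, -1.87943865e-04]), 'tool_pos': array([0.2553328 , 0.54271896, 0.40372892]), 'orientation': array([-1.38656426, -0.87824293,  0.88077595]), 'force': array([-0.57026693,  0.26547735, -0.0079179 ]), 'wrist_torque': array([-0.00371191,  0.03416704,  0.01207394]), 'opening': 0.09276334569143425}
top {'fx': 401.5528753785737, 'fy': 401.5528753785737, 'cx': 251.4482963261789, 'cy': 189.31263958729508, 'k1': 0.009623027688790997, 'rvec': array([ 2.17366797, -2.14028991,  0.13686143]), 'tvec': array([0.04676377, 0.5764427 , 1.2663791 ])}
side {'fx': 411.23468893358853, 'fy': 411.23468893358853, 'cx': 260.43953154838437, 'cy': 185.42920466647163, 'k1': -0.022977180999169247, 'rvec': array([ 2.17214648, -0.53770034,  0.27569221]), 'tvec': array([-0.47474374,  0.26435909,  1.2219174 ])}
wrist {'fx': 291.6234008787243, 'fy': 291.6234008787243, 'cx': 254.5908898638446, 'cy': 188.66591155767583, 'k1': -0.06947072949816352, 'tool_from_camera': array([[ 9.99999897e-01, -3.16831946e-04,  3.25298957e-04,
        -3.05781555e-04],
       [-3.96219456e-04, -2.58830523e-01,  9.65922669e-01,
         2.13056476e-02],
       [-2.21837860e-04, -9.65922699e-01, -2.58830622e-01,
         7.20759271e-02],
       [ 0.00000000e+00,  0.00000000e+00,  0.00000000e+00,
         1.00000000e+00]])}
```

View pics/top0.png

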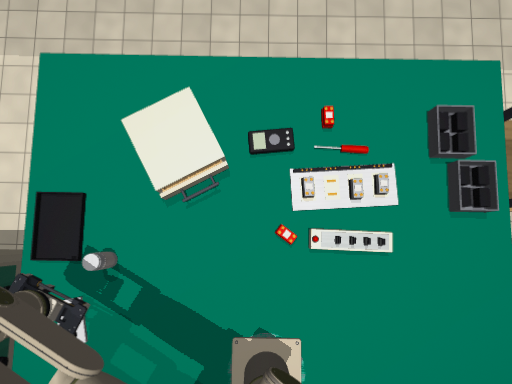

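View pics/side0.png

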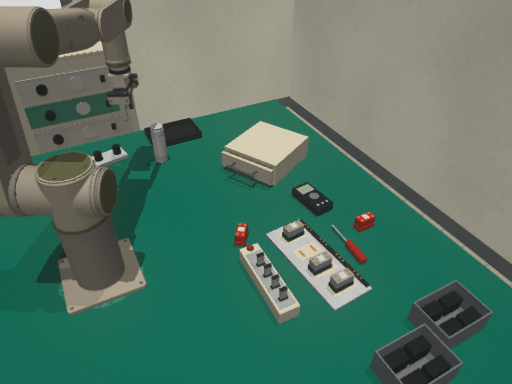

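View pics/wrist0.png

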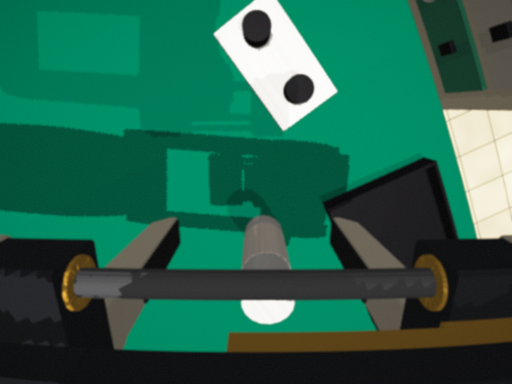

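Run:
```python
from h import *
for f in ['top0','side0','wrist0']:
    c=load(f); Rm,t=pose(c); print(f,t,Rm.round(2).tolist())
s=robot.read_state(); print(R.from_rotvec(s['orientation']).as_matrix().round(3))
```

```text
top0 [0.41245139 0.0558652  1.32851496] [[0.02, -0.99, 0.13], [-1.0, -0.02, -0.0], [0.0, -0.13, -0.99]]
side0 [ 0.03237671 -0.93489275  0.95565515] [[0.88, -0.28, 0.38], [-0.47, -0.54, 0.7], [0.01, -0.79, -0.61]]
wrist0 [0.18995764 0.57311584 0.38249817] [[0.43, 0.87, 0.23], [0.9, -0.41, -0.11], [-0.0, 0.26, -0.97]]
[[ 0.426 -0.001 -0.905]
 [ 0.905 -0.001  0.426]
 [-0.001 -1.     0.   ]]
```

The top view shows the bank at (350,241) with its lamp at (315,239), and the fixture at (343,187). Relays stand at (308,187), (357,188) and (382,183), and one place, at (331,187), is empty. The cabinet is at (175,140) with its handle at (200,190). Red look-alikes are at (328,117) and (286,234). I'll measure these next.

Run:
```python
from h import *
c=load('top0'); im=c['color'][:,:,::-1]
a=cv2.resize(im[150:265,265:405],None,fx=5.5,fy=5.2,interpolation=cv2.INTER_CUBIC); cv2.imwrite('pics/topA.png',a[:600,:800])
b=cv2.resize(im[80:210,115:235],None,fx=4.5,fy=4.5,interpolation=cv2.INTER_CUBIC); cv2.imwrite('pics/topB.png',b)
P=cloud(c); d=load('side0'); 
def m(mask,name):
    n,l,st,ce=cv2.connectedComponentsWithStats(mask.astype(np.uint8))
    for i in range(1,n):
        if st[i,4]<15: continue
        q=P[l==i]; print(name,ce[i].round(1),st[i,4],np.median(q,0).round(3), q[:,2].max().round(3))
        if st[i,4]>200:
            r=cv2.minAreaRect(np.argwhere(l==i)[:,::-1].astype(np.float32)); print('   box px',cv2.boxPoints(r).round(1).tolist())
rgb=c['color'].astype(int)
red=(rgb[...,0]>150)&(rgb[...,1]<70)&(rgb[...,2]<70); m(red,'red')
X,Y,Z=P[...,0],P[...,1],P[...,2]
ok=(c['depth']>0)&(Z<0.16)&(Y<0.6)
for lo,hi,n in [(0.038,0.06,'z40-60'),(0.06,0.085,'levers'),(0.085,0.11,'cab')]:
    m(ok&(Z>lo)&(Z<hi)&(X>0.3),n)
```

```text
red [328.5 115. ] 78 [ 0.823 -0.196  0.043] 0.049
red [355.  148.4] 147 [ 0.719 -0.287  0.023] 0.032
red [286.  233.9] 96 [ 0.433 -0.054  0.044] 0.051
red [315.4 238.8] 16 [ 0.419 -0.148  0.056] 0.062
z40-60 [328.5 115. ] 182 [ 0.826 -0.196  0.043] 0.05
z40-60 [438.9 136.4] 201 [ 0.751 -0.539  0.049] 0.06
   box px [[410.20001220703125, 125.69999694824219], [433.70001220703125, 106.5999984741211], [473.0, 155.0], [449.5, 174.10000610351562]]
z40-60 [462.8 129.5] 702 [ 0.783 -0.632  0.049] 0.06
   box px [[437.8999938964844, 107.0], [471.5, 105.0999984741211], [474.20001220703125, 151.89999389648438], [440.6000061035156, 153.89999389648438]]
z40-60 [443.  120.9] 189 [ 0.809 -0.568  0.05 ] 0.058
z40-60 [443.9 141.7] 186 [ 0.739 -0.568  0.05 ] 0.058
z40-60 [455.3 185.8] 172 [ 0.595 -0.598  0.05 ] 0.06
z40-60 [468.8 162.4] 32 [ 0.673 -0.647  0.052] 0.058
z40-60 [485.8 185.7] 657 [ 0.599 -0.694  0.05 ] 0.06
   box px [[474.79998779296875, 162.39999389648438], [493.20001220703125, 161.0], [496.79998779296875, 208.89999389648438], [478.29998779296875, 210.1999969482422]]
z40-60 [197.5 187.5
[... 1939 characters left out ...]
levers [477.6 185.4] 421 [ 0.595 -0.662  0.068] 0.076
   box px [[456.0, 160.0], [498.0, 160.0], [498.0, 210.0], [456.0, 210.0]]
levers [366.7 241. ] 15 [ 0.415 -0.304  0.078] 0.085
levers [381.4 241.8] 17 [ 0.413 -0.348  0.073] 0.084
levers [108.5 259.3] 43 [0.348 0.489 0.073] 0.085
cab [172.5 138.4] 6000 [0.726 0.307 0.092] 0.101
   box px [[120.4000015258789, 119.80000305175781], [189.1999969482422, 85.4000015258789], [224.60000610351562, 156.1999969482422], [155.8000030517578, 190.60000610351562]]
cab [339.  239.4] 16 [ 0.418 -0.215  0.088] 0.093
cab [354.1 240.1] 16 [ 0.418 -0.261  0.089] 0.094
cab [369. 241.] 20 [ 0.415 -0.307  0.088] 0.092
cab [105.4 259.2] 51 [0.349 0.491 0.096] 0.11
```

View pics/topA.png

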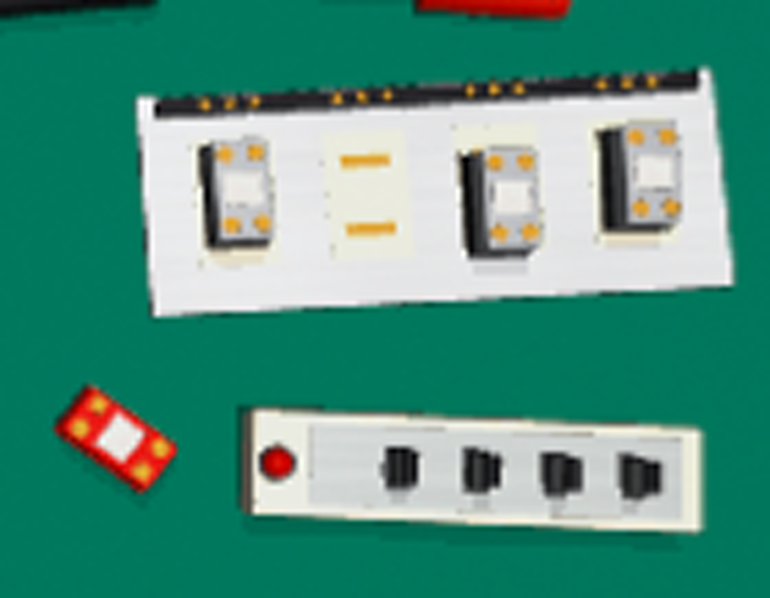

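View pics/topB.png

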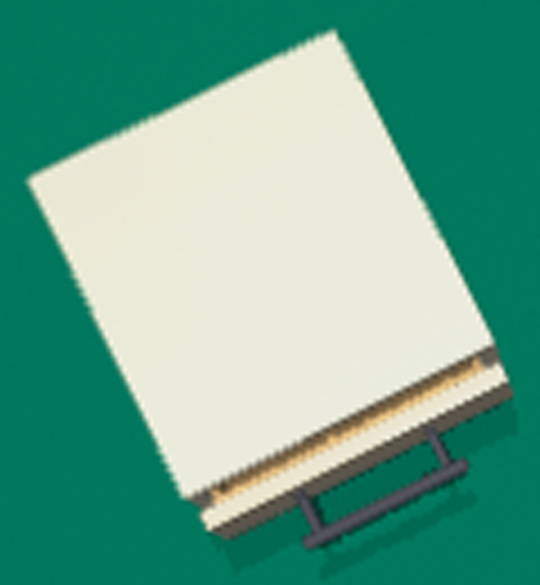

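Run:
```python
from h import *
c=load('top0'); P=cloud(c); X,Y,Z=P[...,0],P[...,1],P[...,2]
def rect(mask,z,name):
    n,l,st,ce=cv2.connectedComponentsWithStats(mask.astype(np.uint8))
    for i in range(1,n):
        if st[i,4]<120: continue
        cnt,_=cv2.findContours((l==i).astype(np.uint8),cv2.RETR_EXTERNAL,cv2.CHAIN_APPROX_NONE)
        w=onz(c,cnt[0].reshape(-1,2),z)[:,:2].astype(np.float32)
        (cx,cy),(a,b),ang=cv2.minAreaRect(w*1000); bp=cv2.boxPoints(((cx,cy),(a,b),ang))
        e=bp[1]-bp[0]; f=bp[2]-bp[1]; L=e if np.hypot(*e)>np.hypot(*f) else f
        print(name,ce[i].round(1),'ctr',round(cx,1),round(cy,1),'size',round(a,1),round(b,1),'long dir deg',round(np.degrees(np.arctan2(L[1],L[0])),1),'medz',np.median(Z[l==i]).round(4))
ok=c['depth']>0
rgb=c['color'].astype(int)
box=lambda u0,v0,u1,v1:(np.indices((384,512))[1]>u0)&(np.indices((384,512))[1]<u1)&(np.indices((384,512))[0]>v0)&(np.indices((384,512))[0]<v1)
green=(rgb[...,1]>rgb[...,0]+25)
rect(box(300,225,400,260)&(Z>0.036)&(Z<0.11),.045,'bank')
rect(box(285,160,403,212)&(Z>0.040)&(Z<0.07),.052,'relay')
rect(box(285,160,403,212)&~green&(rgb.sum(2)>150),.008,'fixt')
rect(box(115,80,232,200)&(Z>0.087)&(Z<0.11),.092,'cab')
# lever tips
rect2=box(325,230,390,252)&(rgb.max(2)<70)
n,l,st,ce=cv2.connectedComponentsWithStats(rect2.astype(np.uint8))
for i in range(1,n):
    if st[i,4]>10: print('lever',ce[i],st[i,4],P[l==i].mean(0).round(4),np.percentile(Z[l==i],95).round(3))
hd=box(170,170,222,208)&(rgb.max(2)<95)&(rgb[...,1]<rgb[...,0]+12)
b=cv2.resize(hd.astype(np.uint8)[160:215,160:230]*255,None,fx=6,fy=6); cv2.imwrite('pics/hm.png',b)
cnt=np.argwhere(hd&(Z<0.075)&(Z>0.035))[:,::-1]; print(len(cnt)); w=onz(c,cnt,.054)*1000
print(w[:,:2].min(0),w[:,:2].max(0))
```

```text
bank [351.3 240.3] ctr 416.7 -262.2 size 259.8 63.7 long dir deg 88.4 medz 0.0457
relay [382.5 183.1] ctr 599.1 -364.5 size 61.6 35.6 long dir deg 0.9 medz 0.0515
relay [308.5 186.4] ctr 585.9 -127.2 size 62.8 34.1 long dir deg 4.9 medz 0.0518
relay [357.1 187.9] ctr 583.4 -282.9 size 63.6 35.3 long dir deg 3.5 medz 0.0516
fixt [342.9 187.6] ctr 593.5 -248.0 size 140.1 349.5 long dir deg -86.0 medz 0.0088
cab [172.5 138.5] ctr 728.6 307.0 size 255.4 239.8 long dir deg 28.0 medz 0.0918
lever [337.85714286 239.4       ] 35 [ 0.4186 -0.2148  0.0723] 0.092
lever [352.23076923 239.8974359 ] 39 [ 0.4178 -0.2598  0.0706] 0.089
lever [366.4        240.46666667] 45 [ 0.4167 -0.3044  0.0685] 0.09
lever [380.93478261 241.2173913 ] 46 [ 0.4152 -0.3494  0.0686] 0.089
258
[535.67787428 157.74576584] [631.19443076 312.33048387]
```

View pics/hm.png

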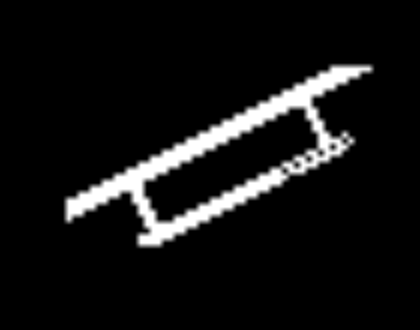

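```bash
cat >> h.py <<'E'
def go(x,y,z,ang):
    """print tool-frame mm shift after first twisting to tool-x heading ang(deg); TCP target world m"""
    s=robot.read_state(); W=R.from_rotvec(s['orientation']).as_matrix()
    a=np.degrees(np.arctan2(W[1,0],W[0,0])); tw=np.radians((a-ang+180)%360-180)
    W2=W@R.from_rotvec([0,tw,0]).as_matrix(); d=W2.T@(np.array([x,y,z])-s['tool_pos'])*1000
    print('t',round(s['t'],2),'pos',s['tool_pos'].round(4),'head',a.round(2),'tilt',W[2,1].round(4),'op',round(s['opening'],4),'F',s['force'].round(1))
    print('twist',tw.round(4),'then xyz mm',d.round(1))
E
python3 -c "
from h import *
go(.45,.25,.405,-1.6)
c=load('top0')
print(onz(c,[[183.5,199.7],[217.5,183.5],[200.5,191.5]],.054)*1000)
"
python3 -m inch '[{"twist":0.145},{"twist":0.145},{"twist":0.145},{"twist":0.145},{"twist":0.145},{"twist":0.145},{"twist":0.145},{"twist":0.145}]' -1 20
python3 -c "
from h import *
go(.45,.2,.405,-1.6)
go(.411,-.385,.4,-1.6)"
```

```text
t 0.15 pos [0.2554 0.5428 0.4039] head 64.8 tilt -1.0 op 0.0929 F [ 0.  -0.5 -0. ]
twist 1.1589 then xyz mm [ 202.7   -0.9 -287.2]
[[536.66242774 271.67579979  54.        ]
 [590.47541349 164.73369705  54.        ]
 [563.8167868  218.36465201  54.        ]]
t 0.15 pos [0.2554 0.5428 0.4039] head 64.8 tilt -1.0 op 0.0929 F [ 0.  -0.5 -0. ]
twist 1.1589 then xyz mm [ 204.1   -0.8 -337.2]
t 0.15 pos [0.2554 0.5428 0.4039] head 64.8 tilt -1.0 op 0.0929 F [ 0.  -0.5 -0. ]
twist 1.1589 then xyz mm [ 181.5    5.  -923. ]$[0]: bad value
```

```bash
python3 -m inch '[{"x":0,"y":0,"z":0,"twist":0.145},{"x":0,"y":0,"z":0,"twist":0.145},{"x":0,"y":0,"z":0,"twist":0.145},{"x":0,"y":0,"z":0,"twist":0.145},{"x":0,"y":0,"z":0,"twist":0.145},{"x":0,"y":0,"z":0,"twist":0.145},{"x":0,"y":0,"z":0,"twist":0.145},{"x":0,"y":0,"z":0,"twist":0.145}]' -1 20
python3 -c "
from h import *
go(.45,.2,.405,-1.6)
go(.411,-.385,.4,-1.6)"
```

```text
t: 0.95
tool_pos: [0.2554, 0.5428, 0.4043]
orientation: [-1.571, 0.028, -0.027]
force: [-0.0, 0.7, -0.7]
opening: 0.0335
t 0.95 pos [0.2554 0.5428 0.4043] head -2.0 tilt -1.0 op 0.0335 F [-0.   0.7 -0.7]
twist -0.007 then xyz mm [ 204.1   -0.6 -337.3]
t 0.95 pos [0.2554 0.5428 0.4043] head -2.0 tilt -1.0 op 0.0335 F [-0.   0.7 -0.7]
twist -0.007 then xyz mm [ 181.5    4.8 -923.1]
```

```bash
python3 -m inch '[{"x":20,"y":0,"z":-34,"twist":0},{"x":20,"y":0,"z":-34,"twist":0},{"x":20,"y":0,"z":-34,"twist":0},{"x":20,"y":0,"z":-34,"twist":0},{"x":20,"y":0,"z":-34,"twist":0},{"x":20,"y":0,"z":-34,"twist":0},{"x":20,"y":0,"z":-34,"twist":0},{"x":20,"y":0,"z":-34,"twist":0},{"x":20,"y":0,"z":-34,"twist":0},{"x":20,"y":0,"z":-34,"twist":0}]'
python3 -m inch '[{"x":0,"y":0,"z":-42,"twist":0},{"x":0,"y":0,"z":-42,"twist":0},{"x":0,"y":0,"z":-42,"twist":0},{"x":0,"y":0,"z":-42,"twist":0},{"x":0,"y":0,"z":-42,"twist":0},{"x":0,"y":0,"z":-42,"twist":0},{"x":0,"y":0,"z":-42,"twist":0},{"x":0,"y":0,"z":-42,"twist":0},{"x":0,"y":0,"z":-42,"twist":0}]'
python3 -c "
from h import *
go(.4135,-.388,.4,-1.6)"
```

```text
t: 1.95
tool_pos: [0.4459, 0.1957, 0.4046]
orientation: [-1.571, 0.023, -0.023]
force: [0.4, -0.5, -0.2]
opening: 0.0006
t: 2.85
tool_pos: [0.434, -0.1823, 0.4046]
orientation: [-1.571, 0.023, -0.023]
force: [0.5, 0.7, 0.1]
opening: 0.0004
t 2.85 pos [ 0.434  -0.1823  0.4046] head -1.67 tilt -1.0 op 0.0004 F [0.5 0.7 0.1]
twist -0.0012 then xyz mm [ -14.8    4.6 -206.2]
```

```bash
python3 -m inch '[{"x":-3,"y":0,"z":-40,"twist":0},{"x":-3,"y":0,"z":-40,"twist":0},{"x":-3,"y":0,"z":-40,"twist":0},{"x":-3,"y":0,"z":-40,"twist":0},{"x":-3,"y":0,"z":-40,"twist":0},{"x":0,"y":0,"z":-5,"twist":0},{"x":0,"y":0,"z":0,"twist":0}]'
python3 -c "
from h import *
go(.4135,-.39,.26,-1.6); c=snap('wrist','w1'); snap('side','s1')"
```

```text
t: 3.55
tool_pos: [0.4131, -0.3859, 0.404]
orientation: [-1.569, 0.025, -0.024]
force: [-0.5, 0.1, -0.8]
opening: 0.0005
t 3.55 pos [ 0.4131 -0.3859  0.404 ] head -1.78 tilt -1.0 op 0.0005 F [-0.5  0.1 -0.8]
twist -0.0032 then xyz mm [  0.6 144.   -4.3]
```

View pics/w1.png

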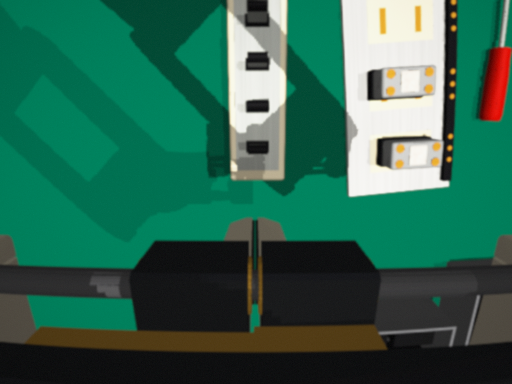

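View pics/s1.png

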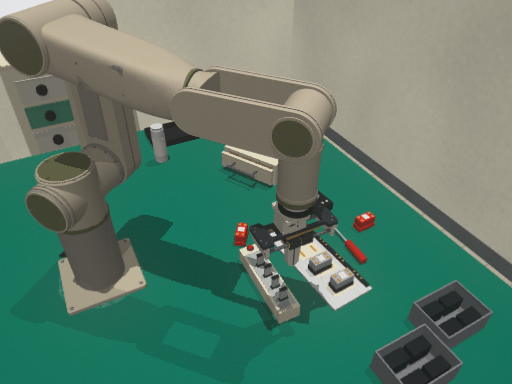

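The wrist view shows the lever row at columns 256–258, in line with the fingertips at 255. Lever 1 is at (258,147) and the fingers are clear of the bank's end. Next I descend.

```bash
python3 -m inch '[{"x":0,"y":30,"z":0,"twist":0},{"x":0,"y":30,"z":0,"twist":0},{"x":0,"y":30,"z":0,"twist":0},{"x":0,"y":30,"z":-4,"twist":0},{"x":0,"y":20,"z":0,"twist":0},{"x":0,"y":4,"z":0,"twist":0},{"x":0,"y":0,"z":0,"twist":0},{"x":0,"y":0,"z":0,"twist":0}]'
python3 -c "
from h import *
go(.4135,-.39,.26,-1.6);go(.419,-.170,.26,-1.6);"
```

```text
t: 4.45
tool_pos: [0.4142, -0.3889, 0.2625]
orientation: [-1.572, 0.021, -0.023]
force: [-0.4, -0.4, -0.1]
opening: 0.0004
t 4.45 pos [ 0.4142 -0.3889  0.2625] head -1.61 tilt -1.0 op 0.0004 F [-0.4 -0.4 -0.1]
twist -0.0002 then xyz mm [-0.7  2.5 -1.1]
t 4.45 pos [ 0.4142 -0.3889  0.2625] head -1.61 tilt -1.0 op 0.0004 F [-0.4 -0.4 -0.1]
twist -0.0002 then xyz mm [ -1.3   2.1 219. ]
```

```bash
python3 -m inch '[{"x":0,"y":2,"z":18,"twist":0},{"x":0,"y":0,"z":18,"twist":0},{"x":0,"y":0,"z":18,"twist":0},{"x":0,"y":0,"z":18,"twist":0},{"x":0,"y":0,"z":18,"twist":0},{"x":0,"y":0,"z":18,"twist":0},{"x":0,"y":0,"z":18,"twist":0},{"x":0,"y":0,"z":18,"twist":0},{"x":0,"y":0,"z":18,"twist":0},{"x":0,"y":0,"z":18,"twist":0},{"x":0,"y":0,"z":18,"twist":0},{"x":0,"y":0,"z":18,"twist":0}]'
python3 -m inch '[{"x":0,"y":0,"z":12,"twist":0},{"x":0,"y":0,"z":0,"twist":0}]'
python3 -c "
from h import *
go(.419,-.170,.36,-62.5);snap('side','s2')"
```

```text
t: 5.65
tool_pos: [0.4196, -0.1715, 0.2587]
orientation: [-1.57, 0.023, -0.022]
force: [1.0, 0.2, 0.0]
opening: 0.0003
t: 5.85
tool_pos: [0.42, -0.1595, 0.2586]
orientation: [-1.57, 0.022, -0.021]
force: [-0.0, -0.5, 0.2]
opening: 0.0002
t 5.85 pos [ 0.42   -0.1595  0.2586] head -1.55 tilt -1.0 op 0.0002 F [-0.  -0.5  0.2]
twist 1.0638 then xyz mm [   8.8 -101.5   -5.7]
```

View pics/s2.png

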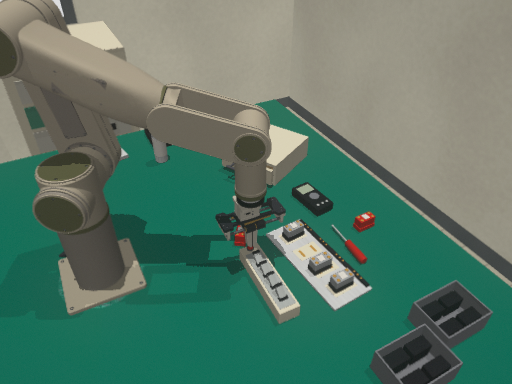

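```bash
python3 -m inch '[{"x":0,"y":-30,"z":0,"twist":0},{"x":0,"y":-40,"z":0,"twist":0},{"x":0,"y":-40,"z":0,"twist":0.1},{"x":0,"y":-20,"z":0,"twist":0.14},{"x":0,"y":0,"z":0,"twist":0.14},{"x":0,"y":0,"z":0,"twist":0.14},{"x":0,"y":0,"z":0,"twist":0.14},{"x":0,"y":0,"z":0,"twist":0.14},{"x":0,"y":0,"z":0,"twist":0.14},{"x":0,"y":0,"z":0,"twist":0.124}]'
python3 -c "
from h import *
go(.5817,.2273,.38,-62.3)"
```

```text
t: 6.9
tool_pos: [0.42, -0.1618, 0.3887]
orientation: [-1.396, 0.855, -0.855]
force: [0.7, 0.4, 0.7]
opening: 0.0005
t 6.9 pos [ 0.42   -0.1618  0.3887] head -63.0 tilt -1.0 op 0.0005 F [0.7 0.4 0.7]
twist -0.0121 then xyz mm [-269.4    8.7  324. ]
```

```bash
python3 -m inch '[{"x":-27,"y":0,"z":32.4,"twist":-0.012},{"x":-27,"y":0,"z":32.4,"twist":0},{"x":-27,"y":0,"z":32.4,"twist":0},{"x":-27,"y":0,"z":32.4,"twist":0},{"x":-27,"y":0,"z":32.4,"twist":0},{"x":-27,"y":0,"z":32.4,"twist":0},{"x":-27,"y":0,"z":32.4,"twist":0},{"x":-27,"y":0,"z":32.4,"twist":0},{"x":-27,"y":0,"z":32.4,"twist":0},{"x":-26.4,"y":0,"z":32.4,"twist":0},{"x":0,"y":0,"z":0,"twist":0}]'
python3 -c "
from h import *
go(.5817,.2273,.28,-62.3)
c=snap('wrist','w3');c=snap('top','t3');c=snap('side','s3')
a=cv2.resize(c['color'][110:200,210:320,::-1],None,fx=6,fy=6);cv2.imwrite('pics/s3b.png',a)
c=load('t3');a=cv2.resize(c['color'][150:265,265:405,::-1],None,fx=5,fy=5);cv2.imwrite('pics/t3b.png',a)
"
```

```text
t: 8.0
tool_pos: [0.5808, 0.2323, 0.3872]
orientation: [-1.403, 0.84, -0.838]
force: [-0.8, -0.2, -0.1]
opening: 0.0006
t 8.0 pos [0.5808 0.2323 0.3872] head -61.76 tilt -1.0 op 0.0006 F [-0.8 -0.2 -0.1]
twist 0.0095 then xyz mm [  5.  107.2  -1.4]
```

View pics/w3.png

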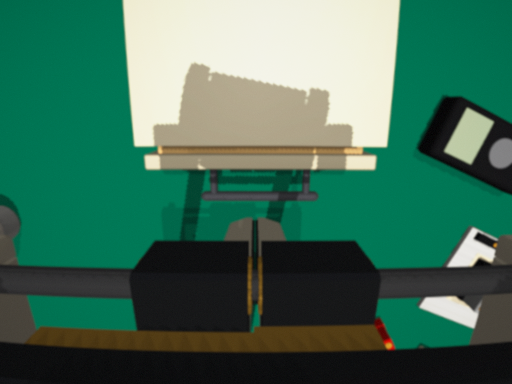

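View pics/t3b.png

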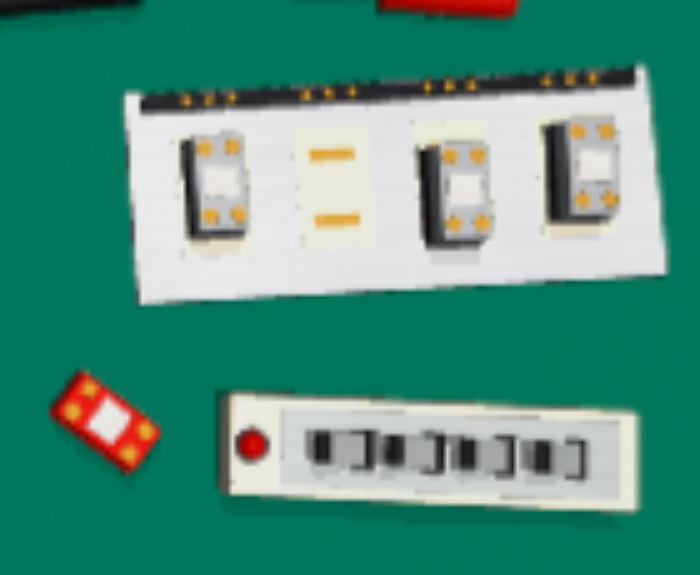

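View pics/s3b.png

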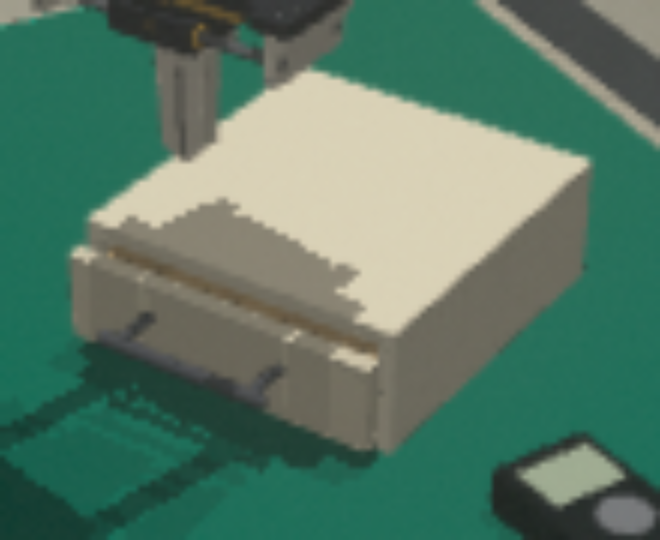

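All four levers lie over, with their tip bars at (320,447), (397,450), (467,452) and (541,455) in the crop. The wrist view shows the handle bar at row 196, columns 203–317, and the drawer front's outer edge at row 170.

```bash
python3 -c "
from h import *
c=load('w3')
print(onz(c,[[204,196],[316,196],[260,196]],.054)*1000)
print(onz(c,[[145,169],[376,169]],.07)*1000, pts(c,[[260,162],[230,196],[170,162],[350,162]]).round(3))
w=onz(c,[[136,147],[387,147]],.092)*1000; print(w, np.degrees(np.arctan2(*(w[1]-w[0])[1::-1])))
"
```

```text
[[534.99894099 272.73582805  54.        ]
 [594.26795136 162.45747813  54.        ]
 [564.64103276 217.6290482   54.        ]]
[[537.64368976 339.69667131  70.        ]
 [651.78956138 127.36159623  70.        ]] [[0.602 0.238 0.078]
 [0.55  0.247 0.057]
 [0.559 0.318 0.078]
 [0.645 0.159 0.079]]
[[561.06666821 350.24654142  92.        ]
 [673.99822267 140.25206005  92.        ]] -61.72937213411197
```

```bash
python3 -m inch '[{"x":5,"y":0,"z":-1,"twist":0},{"x":0,"y":30,"z":0,"twist":0},{"x":0,"y":30,"z":0,"twist":0},{"x":0,"y":30,"z":0,"twist":0},{"x":0,"y":0,"z":0,"twist":0},{"x":0,"y":0,"z":0,"twist":0}]'
python3 -c "
from h import *
go(.582,.2275,.218,-61.75)"
```

```text
t: 8.75
tool_pos: [0.5812, 0.2227, 0.2992]
orientation: [-1.402, 0.843, -0.842]
force: [0.7, -0.4, 1.0]
opening: 0.0004
t 8.75 pos [0.5812 0.2227 0.2992] head -62.01 tilt -1.0 op 0.0004 F [ 0.7 -0.4  1. ]
twist -0.0046 then xyz mm [-3.8 81.2  3. ]
```

```bash
python3 -m inch '[{"x":-3,"y":20,"z":2.5,"twist":0},{"x":0,"y":20,"z":0,"twist":0},{"x":0,"y":15,"z":0,"twist":0},{"x":0,"y":13,"z":0,"twist":0},{"x":0,"y":13,"z":0,"twist":0},{"x":0,"y":0,"z":0,"twist":0}]'
python3 -c "
from h import *
go(.582,.2275,.218,-61.75)"
```

```text
t: 9.35
tool_pos: [0.5813, 0.2274, 0.2159]
orientation: [-1.404, 0.843, -0.84]
force: [-0.4, -0.6, 0.4]
opening: 0.0004
t 9.35 pos [0.5813 0.2274 0.2159] head -61.95 tilt -1.0 op 0.0004 F [-0.4 -0.6  0.4]
twist -0.0034 then xyz mm [ 0.2 -2.1  0.7]
```

```bash
python3 -m inch '[{"x":0,"y":0,"z":-8,"twist":0},{"x":0,"y":0,"z":-14,"twist":0},{"x":0,"y":0,"z":-16,"twist":0},{"x":0,"y":0,"z":-16,"twist":0},{"x":0,"y":0,"z":-16,"twist":0},{"x":0,"y":0,"z":-16,"twist":0},{"x":0,"y":0,"z":-16,"twist":0},{"x":0,"y":0,"z":-16,"twist":0},{"x":0,"y":0,"z":-14,"twist":0},{"x":0,"y":0,"z":-12,"twist":0},{"x":0,"y":0,"z":-10,"twist":0},{"x":0,"y":0,"z":0,"twist":0}]'
python3 -c "
from h import *
go(.5813,.2274,.218,-61.75)
c=snap('wrist','w4');c=snap('top','t4')"
```

```text
t: 10.55
tool_pos: [0.4454, 0.1549, 0.2183]
orientation: [-1.402, 0.841, -0.842]
force: [0.1, 0.2, -0.5]
opening: 0.0005
t 10.55 pos [0.4454 0.1549 0.2183] head -61.95 tilt -1.0 op 0.0005 F [ 0.1  0.2 -0.5]
twist -0.0034 then xyz mm [  0.5   0.4 154. ]
```

View pics/w4.png

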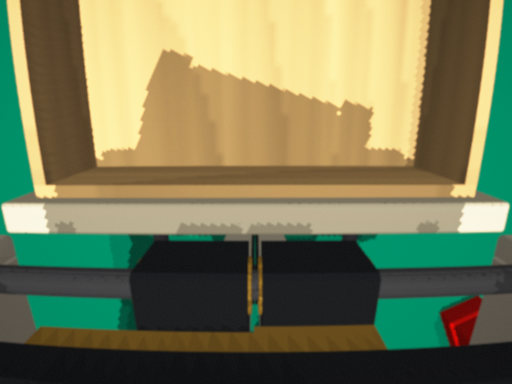

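View pics/t4.png

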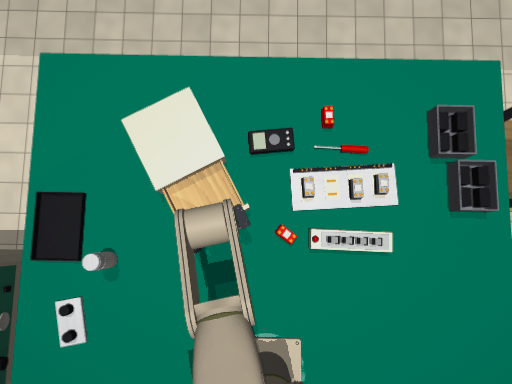

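The drawer is following. I'll keep pulling towards the stop.

```bash
python3 -m inch '[{"x":0,"y":0,"z":-8,"twist":0},{"x":0,"y":0,"z":-8,"twist":0},{"x":0,"y":0,"z":-5,"twist":0},{"x":0,"y":0,"z":0,"twist":0}]'
python3 -m inch '[{"x":0,"y":0,"z":-4,"twist":0},{"x":0,"y":0,"z":-4,"twist":0},{"x":0,"y":0,"z":0,"twist":0}]'
python3 -c "
from h import *
go(.5813,.2274,.218,-61.75)"
```

```text
t: 11.05
tool_pos: [0.4268, 0.1451, 0.2174]
orientation: [-1.403, 0.842, -0.841]
force: [-0.1, -0.3, 1.2]
opening: 0.0005
t: 11.35
tool_pos: [0.4201, 0.1415, 0.2176]
orientation: [-1.402, 0.842, -0.841]
force: [-0.6, 0.4, 0.0]
opening: 0.0005
t 11.35 pos [0.4201 0.1415 0.2176] head -61.94 tilt -1.0 op 0.0005 F [-0.6  0.4  0. ]
twist -0.0033 then xyz mm [  0.6  -0.4 182.6]
```

```bash
python3 -m inch '[{"x":0,"y":0,"z":-4,"twist":0},{"x":0,"y":0,"z":0,"twist":0}]'
python3 -m inch '[{"x":0,"y":0,"z":-4,"twist":0},{"x":0,"y":0,"z":0,"twist":0}]'
python3 -c "
from h import *
go(.5813,.2274,.218,-61.75)"
```

```text
t: 11.55
tool_pos: [0.4186, 0.1406, 0.2185]
orientation: [-1.395, 0.837, -0.844]
force: [15.3, 8.1, -12.7]
opening: 0.0009
t: 11.75
tool_pos: [0.4172, 0.1397, 0.2196]
orientation: [-1.388, 0.833, -0.848]
force: [28.9, 16.5, -21.4]
opening: 0.0004
t 11.75 pos [0.4172 0.1397 0.2196] head -61.97 tilt -0.9999 op 0.0004 F [ 28.9  16.5 -21.4]
twist -0.0038 then xyz mm [  0.5   4.6 186. ]
```

The stop is reached. I'll back off into the gap, lift, and look.

```bash
python3 -m inch '[{"x":0,"y":0,"z":7,"twist":0},{"x":0,"y":0,"z":6,"twist":0},{"x":0,"y":0,"z":0,"twist":0}]'
python3 -m inch '[{"x":0,"y":-20,"z":0,"twist":0},{"x":0,"y":-30,"z":0,"twist":0},{"x":0,"y":-40,"z":0,"twist":0},{"x":0,"y":-40,"z":0,"twist":0},{"x":0,"y":-40,"z":0,"twist":0},{"x":0,"y":0,"z":0,"twist":0}]' 0.4
python3 -c "
from h import *
go(.5813,.2274,.218,-61.75);c=snap('wrist','w5')"
```

```text
t: 12.05
tool_pos: [0.4252, 0.1442, 0.2177]
orientation: [-1.402, 0.842, -0.841]
force: [-0.2, -0.3, 0.1]
opening: 0.0005
t: 12.65
tool_pos: [0.4261, 0.1442, 0.394]
orientation: [-1.396, 0.835, -0.846]
force: [0.5, -0.1, 0.6]
opening: 0.0438
t 12.65 pos [0.4261 0.1442 0.394 ] head -61.94 tilt -1.0 op 0.0438 F [ 0.5 -0.1  0.6]
twist -0.0033 then xyz mm [ -0.3 177.6 174.5]
```

View pics/w5.png

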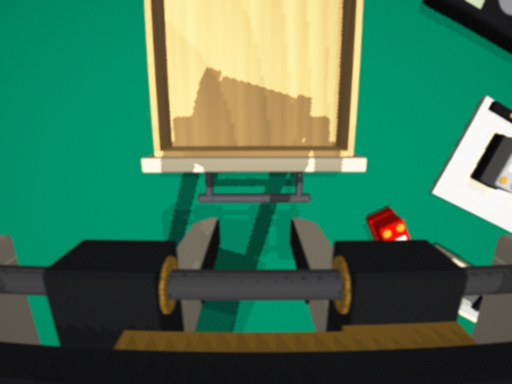

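The drawer stands open, with the handle bar at row 198, columns 198–310. I'll measure the drawer frame.

```bash
python3 -c "
from h import *
c=load('w5')
h=onz(c,[[199,198],[310,198],[254.5,198]],.054)*1000; print(h)
print(onz(c,[[142,171],[366,171]],.07)*1000)
ax=np.array([.881,.473]); ay=np.array([-.473,.881])
P=cloud(c); ok=(c['depth']>0)
q=(P[...,:2]*1000-h[2,:2]); X=q@ax; Y=q@ay; Z=P[...,2]*1000
m=ok&(Z>62)&(Z<78)&(X>20)&(X<230)&(abs(Y)<140)
for lo in range(80,230,30):
    s=m&(X>lo)&(X<lo+30); y=Y[s]; print(lo,y[y<0].min().round(),y[y<0].max().round(),y[y>0].min().round(),y[y>0].max().round())
s=m&(abs(Y)<60); print('front wall',X[s].min(),X[s].max())
f=ok&(Z>15)&(Z<29)&(X>0)&(abs(Y)<130); print('floor z',np.median(Z[f]),X[f].min(),Y[f].min(),Y[f].max())
# from top view handle? 
"
```

```text
[[376.95636404 189.28912831  54.        ]
 [436.56526363  77.23083354  54.        ]
 [406.77249701 133.29789946  54.        ]]
[[380.8675813  255.70275499  70.        ]
 [493.37810907  44.29999346  70.        ]]
80 -105.0 -98.0 99.0 106.0
110 -105.0 -97.0 99.0 106.0
140 -105.0 -98.0 99.0 106.0
170 -105.0 -98.0 99.0 106.0
200 -104.0 -98.0 99.0 105.0
front wall 35.301436948582236 56.69433087022787
floor z 20.782126128175538 56.22520496426443 -99.40096029651507 100.63643295507144
```

```bash
python3 -c "
from h import *
go(.586,-.127,.39,-85.2)"
```

```text
t 12.7 pos [0.4256 0.1441 0.3909] head -61.94 tilt -1.0 op 0.0475 F [ 0.1 -0.   0.1]
twist 0.406 then xyz mm [283.5   1.5 137.2]
```

```bash
python3 -m inch '[{"x":0,"y":0,"z":0,"twist":0.136},{"x":0,"y":0,"z":0,"twist":0.135},{"x":0,"y":0,"z":0,"twist":0.135},{"x":35,"y":0,"z":17,"twist":0},{"x":35,"y":0,"z":17,"twist":0},{"x":35,"y":0,"z":17,"twist":0},{"x":35,"y":0,"z":17,"twist":0},{"x":35,"y":0,"z":17,"twist":0},{"x":35,"y":0,"z":17,"twist":0},{"x":35,"y":0,"z":17,"twist":0},{"x":38,"y":0,"z":18,"twist":0},{"x":0,"y":0,"z":0,"twist":0}]' 0.4
cat >> h.py <<'E'
def relays(f,ztop=.052,lo=.040,hi=.068):
    c=load(f); P=cloud(c); Z=P[...,2]
    rgb=c['color'].astype(int); mx=rgb.max(2);mn=rgb.min(2)
    m=(c['depth']>0)&(Z>lo)&(Z<hi)&(P[...,0]>.3)&(np.indices(Z.shape)[0]<235)
    m&=~((rgb[...,0]>150)&(rgb[...,1]<60))
    n,l,st,ce=cv2.connectedComponentsWithStats(m.astype(np.uint8))
    for i in range(1,n):
        if st[i,4]<150: continue
        cnt,_=cv2.findContours((l==i).astype(np.uint8),cv2.RETR_EXTERNAL,cv2.CHAIN_APPROX_NONE)
        w=onz(c,cnt[0].reshape(-1,2),ztop)[:,:2].astype(np.float32)
        (cx,cy),(a,b),ang=cv2.minAreaRect(w*1000); bp=cv2.boxPoints(((cx,cy),(a,b),ang))
        e=bp[1]-bp[0]; g=bp[2]-bp[1]; L=e if np.hypot(*e)>np.hypot(*g) else g
        A=np.degrees(np.arctan2(L[1],L[0])); A=(A+90)%180-90
        print(ce[i].round(),st[i,4],'ctr',round(cx,1),round(cy,1),'size',round(a,1),round(b,1),'long',A.round(1),'z',np.median(Z[l==i]).round(4))
E
python3 -c "
from h import *
go(.586,-.127,.39,-85.2);c=snap('wrist','w6');relays('w6')"
```

```text
t: 13.9
tool_pos: [0.5857, -0.1305, 0.3843]
orientation: [-1.249, 1.153, -1.148]
force: [-1.0, 0.5, 0.1]
opening: 0.0648
t 13.9 pos [ 0.5857 -0.1305  0.3843] head -85.42 tilt -1.0 op 0.0648 F [-1.   0.5  0.1]
twist -0.0038 then xyz mm [-3.5 -5.7  0.6]
[ 38. 155.] 3178 ctr 594.5 111.7 size 227.2 38.4 long 27.4 z 0.0529
[253. 171.] 1704 ctr 591.0 -128.4 size 62.5 32.3 long 5.2 z 0.0507
[460. 176.] 1690 ctr 604.1 -362.2 size 63.1 39.8 long 2.0 z 0.0504
[390. 185.] 1672 ctr 587.7 -281.8 size 62.9 36.5 long 3.2 z 0.0506
```

View pics/w6.png

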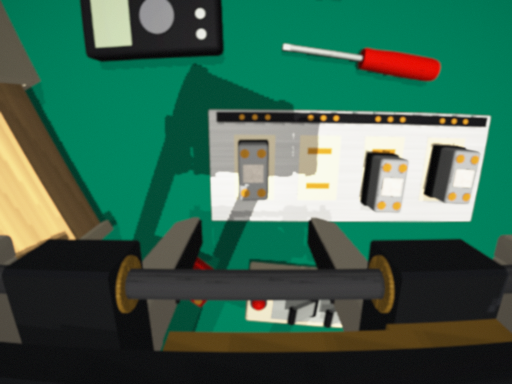

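```bash
python3 -m inch '[{"x":-2.3,"y":30,"z":3.2,"twist":-0.005},{"x":0,"y":35,"z":0,"twist":0},{"x":0,"y":35,"z":0,"twist":0},{"x":0,"y":30,"z":0,"twist":0},{"x":0,"y":20,"z":0,"twist":0},{"x":0,"y":0,"z":0,"twist":0},{"x":0,"y":0,"z":0,"twist":0}]'
python3 -c "
from h import *
go(.589,-.128,.2,-85)"
```

```text
t: 14.65
tool_pos: [0.5875, -0.1231, 0.2373]
orientation: [-1.251, 1.145, -1.142]
force: [0.7, -0.4, 0.3]
opening: 0.0651
t 14.65 pos [ 0.5875 -0.1231  0.2373] head -84.87 tilt -1.0 op 0.0651 F [ 0.7 -0.4  0.3]
twist 0.0022 then xyz mm [ 5.  37.3  1.1]
```

```bash
python3 -m inch '[{"x":4.5,"y":10,"z":1,"twist":0},{"x":0,"y":14,"z":0,"twist":0},{"x":0,"y":13,"z":0,"twist":0},{"x":0,"y":0,"z":0,"twist":0},{"x":0,"y":0,"z":0,"twist":0}]'
python3 -c "
from h import *
go(.589,-.128,.2,-85);snap('wrist','w7')"
```

```text
t: 15.15
tool_pos: [0.5891, -0.1283, 0.1999]
orientation: [-1.251, 1.145, -1.142]
force: [-0.4, 1.4, 0.1]
opening: 0.0651
t 15.15 pos [ 0.5891 -0.1283  0.1999] head -84.92 tilt -1.0 op 0.0651 F [-0.4  1.4  0.1]
twist 0.0015 then xyz mm [-0.3 -0.1 -0.1]
```

View pics/w7.png

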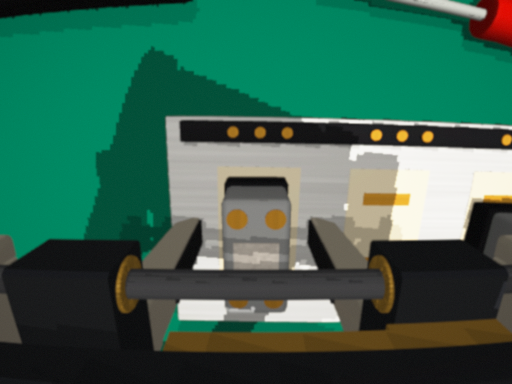

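The relay sits centred between the fingers, at columns 222–292. Next I close and lift.

```bash
python3 -m inch '[{"x":0,"y":0,"z":0,"twist":0},{"x":0,"y":0,"z":0,"twist":0},{"x":0,"y":0,"z":0,"twist":0},{"x":0,"y":0,"z":0,"twist":0},{"x":0,"y":0,"z":0,"twist":0},{"x":0,"y":0,"z":0,"twist":0},{"x":0,"y":0,"z":0,"twist":0},{"x":0,"y":0,"z":0,"twist":0}]' -1 30
python3 -m inch '[{"x":0,"y":-20,"z":0,"twist":0},{"x":0,"y":-30,"z":0,"twist":0},{"x":0,"y":-35,"z":0,"twist":0},{"x":0,"y":-35,"z":0,"twist":0},{"x":0,"y":-30,"z":0,"twist":0},{"x":0,"y":0,"z":0,"twist":-0.136},{"x":0,"y":0,"z":0,"twist":-0.135},{"x":0,"y":0,"z":0,"twist":-0.135}]'
python3 -c "
from h import *
go(.5685,.2201,.35,-61.8);go(.5685,.2201,.216,-61.8);snap('side','s8')"
```

```text
t: 16.0
tool_pos: [0.5896, -0.1284, 0.201]
orientation: [-1.25, 1.143, -1.144]
force: [0.1, 0.4, 2.8]
opening: 0.0357
t: 16.8
tool_pos: [0.5894, -0.1283, 0.3505]
orientation: [-1.405, 0.834, -0.833]
force: [-0.1, 0.2, -1.2]
opening: 0.0362
t 16.8 pos [ 0.5894 -0.1283  0.3505] head -61.33 tilt -1.0 op 0.0362 F [-0.1  0.2 -1.2]
twist 0.0082 then xyz mm [-316.9    0.6  146.2]
t 16.8 pos [ 0.5894 -0.1283  0.3505] head -61.33 tilt -1.0 op 0.0362 F [-0.1  0.2 -1.2]
twist 0.0082 then xyz mm [-316.9  134.6  146.3]
```

View pics/s8.png

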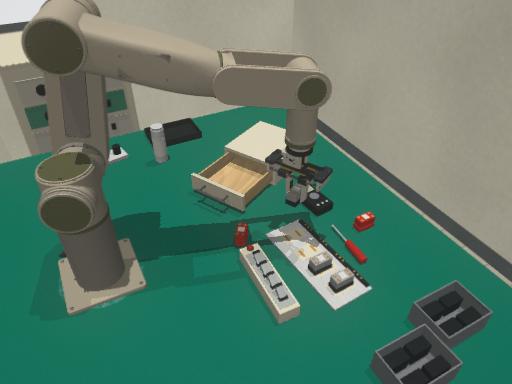

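```bash
python3 -m inch '[{"x":-31,"y":0,"z":14.6,"twist":0.008},{"x":-32,"y":0,"z":14.6,"twist":0},{"x":-32,"y":0,"z":14.6,"twist":0},{"x":-32,"y":0,"z":14.6,"twist":0},{"x":-32,"y":0,"z":14.6,"twist":0},{"x":-32,"y":0,"z":14.6,"twist":0},{"x":-32,"y":0,"z":14.6,"twist":0},{"x":-32,"y":0,"z":14.6,"twist":0},{"x":-32,"y":0,"z":14.6,"twist":0},{"x":-30,"y":0,"z":15,"twist":0},{"x":0,"y":0,"z":0,"twist":0},{"x":0,"y":0,"z":0,"twist":0}]'
python3 -c "
from h import *
go(.5685,.2201,.216,-61.8);snap('wrist','w9')"
```

```text
t: 18.05
tool_pos: [0.57, 0.2208, 0.3501]
orientation: [-1.402, 0.844, -0.843]
force: [0.8, -0.9, -1.1]
opening: 0.0356
t 18.05 pos [0.57   0.2208 0.3501] head -62.12 tilt -1.0 op 0.0356 F [ 0.8 -0.9 -1.1]
twist -0.0055 then xyz mm [-1.000e-01  1.341e+02 -1.500e+00]
```

View pics/w9.png

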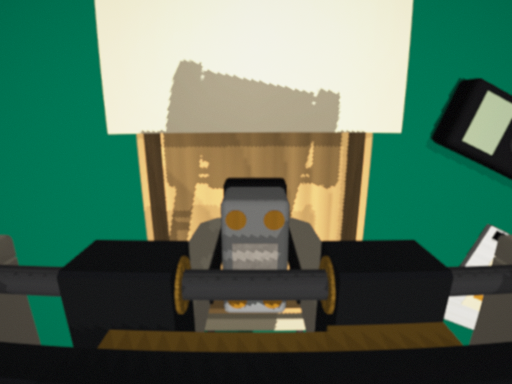

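```bash
python3 -m inch '[{"x":0,"y":20,"z":-1,"twist":0},{"x":0,"y":30,"z":0,"twist":0},{"x":0,"y":30,"z":0,"twist":0},{"x":0,"y":25,"z":0,"twist":0},{"x":0,"y":15,"z":0,"twist":0},{"x":0,"y":5,"z":0,"twist":0},{"x":0,"y":0,"z":0,"twist":0}]'
python3 -c "
from h import *
go(.5685,.2201,.216,-61.8)"
```

```text
t: 18.8
tool_pos: [0.5696, 0.2192, 0.2256]
orientation: [-1.401, 0.845, -0.844]
force: [-1.0, -0.1, -0.9]
opening: 0.0356
t 18.8 pos [0.5696 0.2192 0.2256] head -62.17 tilt -1.0 op 0.0356 F [-1.  -0.1 -0.9]
twist -0.0065 then xyz mm [-1.3  9.6 -0.5]
```

```bash
python3 -m inch '[{"x":0,"y":4,"z":0,"twist":0},{"x":0,"y":4,"z":0,"twist":0},{"x":0,"y":1.5,"z":0,"twist":0},{"x":0,"y":0,"z":0,"twist":0}]'
python3 -m inch '[{"x":0,"y":1,"z":0,"twist":0},{"x":0,"y":0,"z":0,"twist":0}]'
```

```text
t: 19.2
tool_pos: [0.5695, 0.2199, 0.2163]
orientation: [-1.401, 0.843, -0.844]
force: [-1.8, 0.1, -2.0]
opening: 0.0358
t: 19.4
tool_pos: [0.5695, 0.2199, 0.2153]
orientation: [-1.401, 0.843, -0.844]
force: [0.4, -0.3, -1.4]
opening: 0.0359
```

```bash
python3 -m inch '[{"x":0,"y":1,"z":0,"twist":0},{"x":0,"y":0,"z":0,"twist":0}]'
python3 -m inch '[{"x":0,"y":1,"z":0,"twist":0},{"x":0,"y":0,"z":0,"twist":0}]'
```

```text
t: 19.6
tool_pos: [0.5698, 0.22, 0.215]
orientation: [-1.4, 0.843, -0.844]
force: [-0.4, 1.1, 3.9]
opening: 0.0356
t: 19.8
tool_pos: [0.5703, 0.2203, 0.215]
orientation: [-1.399, 0.842, -0.845]
force: [-0.7, 1.9, 7.7]
opening: 0.0357
```

```bash
python3 -m inch '[{"x":0,"y":-1.5,"z":0,"twist":0},{"x":0,"y":0,"z":0,"twist":0},{"x":0,"y":0,"z":0,"twist":0},{"x":0,"y":0,"z":0,"twist":0}]' 0.2
python3 -m inch '[{"x":0,"y":-15,"z":0,"twist":0},{"x":0,"y":-30,"z":0,"twist":0},{"x":0,"y":-35,"z":0,"twist":0},{"x":0,"y":-35,"z":0,"twist":0},{"x":0,"y":-35,"z":0,"twist":0},{"x":0,"y":-25,"z":0,"twist":0}]' 0.4
python3 -c "
from h import *
go(.586,-.282,.39,-86.6);snap('wrist','w10');snap('top','t10');relays('t10')"
```

```text
t: 20.2
tool_pos: [0.5693, 0.2197, 0.2144]
orientation: [-1.402, 0.844, -0.843]
force: [0.8, -0.1, -0.8]
opening: 0.0555
t: 20.8
tool_pos: [0.5696, 0.2199, 0.3941]
orientation: [-1.398, 0.841, -0.845]
force: [0.4, 0.0, -0.1]
opening: 0.065
t 20.8 pos [0.5696 0.2199 0.3941] head -62.11 tilt -1.0 op 0.065 F [ 0.4  0.  -0.1]
twist 0.4274 then xyz mm [501.9   3.6 -13.4]
[454. 131.] 1437 ctr 777.6 -601.2 size 165.0 139.0 long 0.3 z 0.0508
[475. 185.] 1431 ctr 598.6 -658.9 size 162.1 140.0 long 0.0 z 0.051
[383. 183.] 212 ctr 599.1 -364.7 size 61.6 35.4 long 0.9 z 0.0514
[357. 188.] 209 ctr 584.5 -282.4 size 61.6 35.5 long 2.7 z 0.0515
[345. 232.] 344 ctr 444.2 -262.4 size 15.7 255.7 long -89.1 z 0.0449
```

View pics/w10.png

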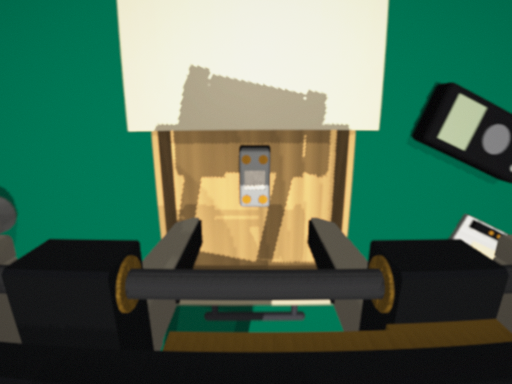

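View pics/t10.png

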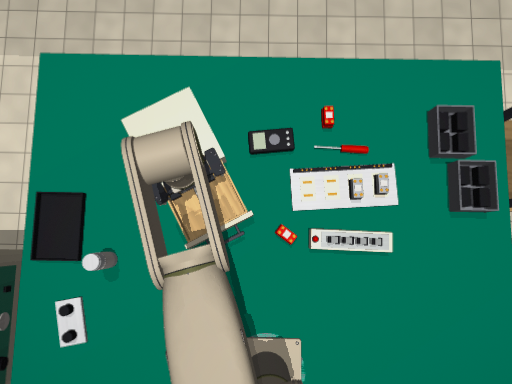

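Relay 1 stands upright on the drawer floor, at wrist pixel (254,177). The others have not moved. Next is the relay at (0.586,-0.282).

```bash
python3 -m inch '[{"x":0,"y":0,"z":0,"twist":0.142},{"x":0,"y":0,"z":0,"twist":0.142},{"x":0,"y":0,"z":0,"twist":0.143},{"x":35,"y":0,"z":-1,"twist":0},{"x":40,"y":0,"z":-1,"twist":0},{"x":40,"y":0,"z":-1,"twist":0},{"x":40,"y":0,"z":-1,"twist":0},{"x":40,"y":0,"z":-1,"twist":0},{"x":40,"y":0,"z":-1,"twist":0},{"x":40,"y":0,"z":-1,"twist":0},{"x":40,"y":0,"z":-1,"twist":0},{"x":40,"y":0,"z":-1,"twist":0}]'
python3 -m inch '[{"x":40,"y":0,"z":-1,"twist":0},{"x":40,"y":0,"z":-1,"twist":0},{"x":40,"y":0,"z":-1,"twist":0},{"x":27,"y":0,"z":-2,"twist":0},{"x":0,"y":0,"z":0,"twist":0},{"x":0,"y":0,"z":0,"twist":0}]'
python3 -c "
from h import *
go(.586,-.282,.2,-87);snap('wrist','w11');relays('w11')"
```

```text
t: 22.1
tool_pos: [0.5812, -0.1366, 0.3893]
orientation: [-1.237, 1.166, -1.164]
force: [0.8, 0.1, 0.2]
opening: 0.065
t: 22.7
tool_pos: [0.5851, -0.2824, 0.3889]
orientation: [-1.236, 1.167, -1.165]
force: [-0.6, 1.2, -0.4]
opening: 0.065
t 22.7 pos [ 0.5851 -0.2824  0.3889] head -86.65 tilt -1.0 op 0.065 F [-0.6  1.2 -0.4]
twist 0.006 then xyz mm [ -0.2 188.9   1.1]
[504.  53.] 1272 ctr 741.5 -534.7 size 95.3 27.0 long 11.8 z 0.0506
[332. 163.] 1675 ctr 604.3 -365.8 size 62.2 33.7 long 1.5 z 0.0506
[257. 173.] 1647 ctr 588.1 -285.2 size 62.5 32.4 long 2.8 z 0.0507
[507. 219.] 305 ctr 558.2 -588.9 size 61.4 16.5 long 17.7 z 0.0455
```

View pics/w11.png

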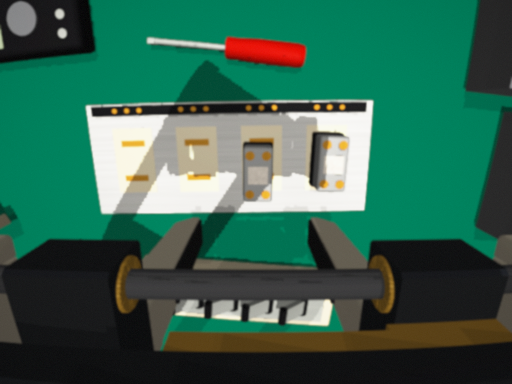

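Relay at (257,173); its neighbour at (332,163) is 81 mm away, so the open fingers clear it. Next I descend.

```bash
python3 -m inch '[{"x":1.5,"y":30,"z":2,"twist":0.005},{"x":0,"y":35,"z":0,"twist":0},{"x":0,"y":35,"z":0,"twist":0},{"x":0,"y":25,"z":0,"twist":0},{"x":0,"y":15,"z":0,"twist":0},{"x":0,"y":0,"z":0,"twist":0},{"x":0,"y":0,"z":0,"twist":0}]'
python3 -c "
from h import *
go(.587,-.284,.2,-87)"
```

```text
t: 23.45
tool_pos: [0.5881, -0.2831, 0.2509]
orientation: [-1.235, 1.167, -1.169]
force: [-0.1, -0.1, -0.3]
opening: 0.065
t 23.45 pos [ 0.5881 -0.2831  0.2509] head -86.82 tilt -1.0 op 0.065 F [-0.1 -0.1 -0.3]
twist 0.0032 then xyz mm [ 0.9 50.9 -1.2]
```

```bash
python3 -m inch '[{"x":0.8,"y":15,"z":-0.8,"twist":0},{"x":0,"y":15,"z":0,"twist":0},{"x":0,"y":13,"z":0,"twist":0},{"x":0,"y":7.5,"z":0,"twist":0},{"x":0,"y":0,"z":0,"twist":0},{"x":0,"y":0,"z":0,"twist":0}]'
python3 -c "
from h import *
go(.587,-.284,.2,-87);snap('wrist','w12')"
```

```text
t: 24.05
tool_pos: [0.5868, -0.2844, 0.199]
orientation: [-1.235, 1.169, -1.168]
force: [0.6, -0.4, -0.2]
opening: 0.0651
t 24.05 pos [ 0.5868 -0.2844  0.199 ] head -86.87 tilt -1.0 op 0.0651 F [ 0.6 -0.4 -0.2]
twist 0.0023 then xyz mm [-0.4 -1.   0.2]
```

View pics/w12.png

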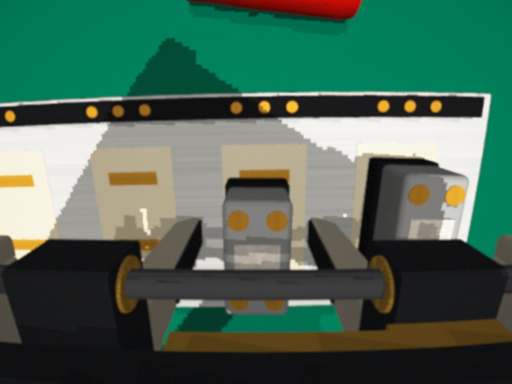

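The relay is centred, at columns 223–291. I grip and lift.

```bash
python3 -m inch '[{"x":0,"y":0,"z":0,"twist":0},{"x":0,"y":0,"z":0,"twist":0},{"x":0,"y":0,"z":0,"twist":0},{"x":0,"y":0,"z":0,"twist":0},{"x":0,"y":0,"z":0,"twist":0},{"x":0,"y":0,"z":0,"twist":0},{"x":0,"y":0,"z":0,"twist":0}]' -1 30
python3 -m inch '[{"x":0,"y":-20,"z":0,"twist":0},{"x":0,"y":-30,"z":0,"twist":0},{"x":0,"y":-35,"z":0,"twist":0},{"x":0,"y":-35,"z":0,"twist":0},{"x":0,"y":-30,"z":0,"twist":0},{"x":0,"y":0,"z":0,"twist":-0.145},{"x":0,"y":0,"z":0,"twist":-0.145},{"x":0,"y":0,"z":0,"twist":-0.145}]'
python3 -c "
from h import *
go(.5146,.1407,.35,-61.8)"
```

```text
t: 24.8
tool_pos: [0.5869, -0.2844, 0.1995]
orientation: [-1.235, 1.168, -1.169]
force: [0.1, 0.5, 2.7]
opening: 0.0355
t: 25.6
tool_pos: [0.5867, -0.2842, 0.349]
orientation: [-1.404, 0.837, -0.836]
force: [0.3, 0.3, -0.8]
opening: 0.0356
t 25.6 pos [ 0.5867 -0.2842  0.349 ] head -61.59 tilt -1.0 op 0.0356 F [ 0.3  0.3 -0.8]
twist 0.0036 then xyz mm [-408.5   -0.8  137.3]
```

```bash
python3 -m inch '[{"x":-34,"y":0,"z":11.5,"twist":0.004},{"x":-34,"y":0,"z":11.5,"twist":0},{"x":-34,"y":0,"z":11.5,"twist":0},{"x":-34,"y":0,"z":11.5,"twist":0},{"x":-34,"y":0,"z":11.5,"twist":0},{"x":-34,"y":0,"z":11.5,"twist":0},{"x":-34,"y":0,"z":11.5,"twist":0},{"x":-34,"y":0,"z":11.5,"twist":0},{"x":-34,"y":0,"z":11.5,"twist":0},{"x":-34,"y":0,"z":11.5,"twist":0},{"x":-34,"y":0,"z":11.5,"twist":0},{"x":-34,"y":0,"z":10.5,"twist":0}]'
python3 -m inch '[{"x":0,"y":0,"z":0,"twist":0},{"x":0,"y":0,"z":0,"twist":0}]'
python3 -c "
from h import *
go(.5146,.1407,.216,-61.8);snap('wrist','w13')"
```

```text
t: 26.8
tool_pos: [0.5167, 0.1418, 0.3488]
orientation: [-1.401, 0.845, -0.844]
force: [0.6, 0.4, -1.2]
opening: 0.036
t: 27.0
tool_pos: [0.517, 0.141, 0.3488]
orientation: [-1.402, 0.843, -0.843]
force: [0.0, -0.1, -0.9]
opening: 0.036
t 27.0 pos [0.517  0.141  0.3488] head -62.05 tilt -1.0 op 0.036 F [ 0.  -0.1 -0.9]
twist -0.0043 then xyz mm [ -0.9 132.8  -2.1]
```

View pics/w13.png

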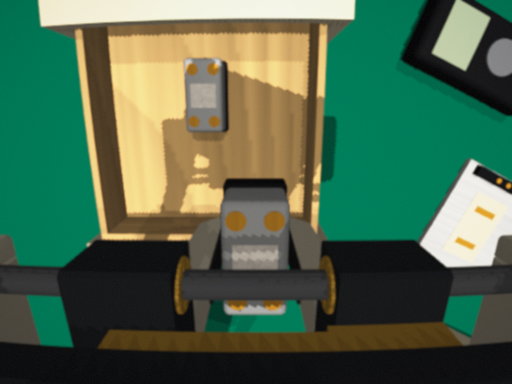

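```bash
python3 -m inch '[{"x":-1,"y":20,"z":0,"twist":0},{"x":0,"y":30,"z":0,"twist":0},{"x":0,"y":25,"z":0,"twist":0},{"x":0,"y":15,"z":0,"twist":0},{"x":0,"y":0,"z":0,"twist":0},{"x":0,"y":0,"z":0,"twist":0}]'
python3 -c "
from h import *
go(.5155,.141,.216,-61.8)"
```

```text
t: 27.65
tool_pos: [0.5173, 0.1407, 0.2598]
orientation: [-1.4, 0.845, -0.845]
force: [0.1, 0.6, -0.9]
opening: 0.0357
t 27.65 pos [0.5173 0.1407 0.2598] head -62.22 tilt -1.0 op 0.0357 F [ 0.1  0.6 -0.9]
twist -0.0073 then xyz mm [-1.1 43.8 -1.4]
```

```bash
python3 -m inch '[{"x":-1,"y":15,"z":0,"twist":-0.005},{"x":0,"y":13,"z":0,"twist":0},{"x":0,"y":10,"z":0,"twist":0},{"x":0,"y":5,"z":0,"twist":0},{"x":0,"y":2,"z":0,"twist":0},{"x":0,"y":0,"z":0,"twist":0}]'
python3 -m inch '[{"x":0,"y":1,"z":0,"twist":0},{"x":0,"y":0,"z":0,"twist":0}]'
```

```text
t: 28.25
tool_pos: [0.5164, 0.1423, 0.2142]
orientation: [-1.402, 0.84, -0.84]
force: [1.2, -1.2, -1.6]
opening: 0.0358
t: 28.45
tool_pos: [0.5166, 0.1422, 0.2135]
orientation: [-1.402, 0.84, -0.841]
force: [0.3, -0.4, -1.3]
opening: 0.0356
```

```bash
python3 -m inch '[{"x":0,"y":1,"z":0,"twist":0},{"x":0,"y":0,"z":0,"twist":0}]'
python3 -m inch '[{"x":0,"y":0.7,"z":0,"twist":0},{"x":0,"y":0,"z":0,"twist":0}]'
```

```text
t: 28.65
tool_pos: [0.517, 0.1424, 0.2135]
orientation: [-1.401, 0.839, -0.841]
force: [0.3, 1.7, 4.7]
opening: 0.0362
t: 28.85
tool_pos: [0.5174, 0.1426, 0.2134]
orientation: [-1.4, 0.839, -0.842]
force: [-1.8, 2.5, 9.7]
opening: 0.0361
```

```bash
python3 -m inch '[{"x":0,"y":-1.5,"z":0,"twist":0},{"x":0,"y":0,"z":0,"twist":0},{"x":0,"y":0,"z":0,"twist":0},{"x":0,"y":0,"z":0,"twist":0}]' 0.15
python3 -m inch '[{"x":0,"y":-15,"z":0,"twist":0},{"x":0,"y":-30,"z":0,"twist":0},{"x":0,"y":-35,"z":0,"twist":0},{"x":0,"y":-35,"z":0,"twist":0},{"x":0,"y":-35,"z":0,"twist":0},{"x":0,"y":-25,"z":0,"twist":0}]'
python3 -c "
from h import *
go(.602,-.364,.39,-88.8);snap('wrist','w14');snap('top','t14');relays('t14')"
```

```text
t: 29.25
tool_pos: [0.5163, 0.1421, 0.2128]
orientation: [-1.403, 0.841, -0.84]
force: [-0.4, -0.7, 0.7]
opening: 0.0537
t: 29.85
tool_pos: [0.5165, 0.1422, 0.3922]
orientation: [-1.4, 0.838, -0.843]
force: [0.3, 0.7, -0.2]
opening: 0.0538
t 29.85 pos [0.5165 0.1422 0.3922] head -61.88 tilt -1.0 op 0.0538 F [ 0.3  0.7 -0.2]
twist 0.4698 then xyz mm [507.8   2.2  74.9]
[454. 131.] 1430 ctr 777.7 -601.1 size 139.0 167.8 long -0.8 z 0.0507
[462. 186.] 654 ctr 598.6 -618.3 size 161.8 56.4 long 0.5 z 0.0512
[486. 184.] 770 ctr 598.0 -671.7 size 165.2 114.8 long 1.2 z 0.0509
[383. 183.] 214 ctr 599.2 -364.5 size 35.2 62.6 long -1.4 z 0.0517
[346. 232.] 347 ctr 444.2 -262.4 size 15.7 255.7 long -89.1 z 0.045
```

View pics/w14.png

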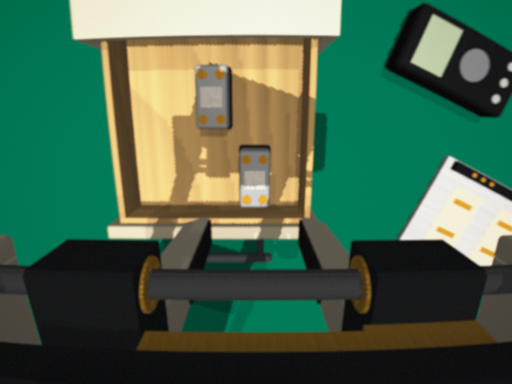

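View pics/t14.png

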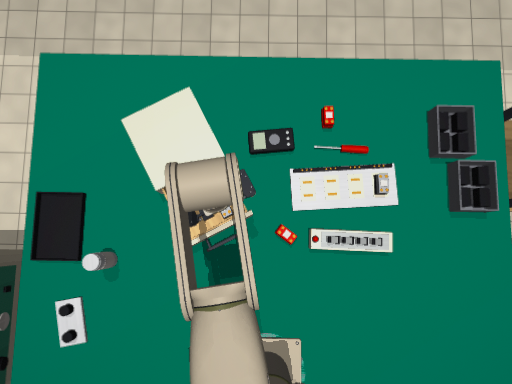

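Two relays now stand in the drawer, at wrist pixels (213,97) and (255,176). The last is at top pixel (383,183).

```bash
python3 -m inch '[{"x":0,"y":0,"z":0,"twist":0.145},{"x":0,"y":0,"z":0,"twist":0.145},{"x":0,"y":0,"z":0,"twist":0.145},{"x":20,"y":0,"z":3,"twist":0.035},{"x":40,"y":0,"z":6,"twist":0},{"x":40,"y":0,"z":6,"twist":0},{"x":40,"y":0,"z":6,"twist":0},{"x":40,"y":0,"z":6,"twist":0},{"x":40,"y":0,"z":6,"twist":0},{"x":40,"y":0,"z":6,"twist":0},{"x":40,"y":0,"z":6,"twist":0},{"x":40,"y":0,"z":6,"twist":0}]' 0.35
python3 -m inch '[{"x":40,"y":0,"z":6,"twist":0},{"x":40,"y":0,"z":6,"twist":0},{"x":40,"y":0,"z":6,"twist":0},{"x":40,"y":0,"z":6,"twist":0},{"x":8,"y":0,"z":0,"twist":0},{"x":0,"y":0,"z":0,"twist":0},{"x":0,"y":0,"z":0,"twist":0}]'
python3 -c "
from h import *
go(.602,-.364,.2,-88.8);snap('wrist','w15');relays('w15')"
```

```text
t: 31.15
tool_pos: [0.5749, -0.1982, 0.3876]
orientation: [-1.219, 1.195, -1.193]
force: [0.8, 1.0, -0.2]
opening: 0.0629
t: 31.85
tool_pos: [0.6026, -0.3632, 0.3876]
orientation: [-1.219, 1.195, -1.193]
force: [0.1, 0.0, 0.3]
opening: 0.0633
t 31.85 pos [ 0.6026 -0.3632  0.3876] head -88.8 tilt -1.0 op 0.0633 F [0.1 0.  0.3]
twist 0.0001 then xyz mm [  1.  187.6  -0.5]
[446.  50.] 3221 ctr 744.0 -587.5 size 110.2 91.6 long 89.8 z 0.05
[461.   6.] 326 ctr 785.8 -568.0 size 11.7 33.1 long -84.4 z 0.0492
[502.   8.] 334 ctr 788.2 -614.9 size 17.1 23.9 long -83.1 z 0.0486
[499.  55.] 1488 ctr 742.8 -619.5 size 60.2 35.7 long 4.1 z 0.0492
[468. 185.] 3055 ctr 608.3 -616.9 size 142.0 53.1 long 0.7 z 0.0503
[490. 154.] 1078 ctr 634.8 -630.0 size 59.4 28.0 long 0.4 z 0.0496
[259. 174.] 1627 ctr 605.3 -367.5 size 63.1 32.6 long 1.2 z 0.0507
[506. 215.] 468 ctr 565.2 -665.1 size 63.1 20.5 long 15.5 z 0.0475
```

View pics/w15.png

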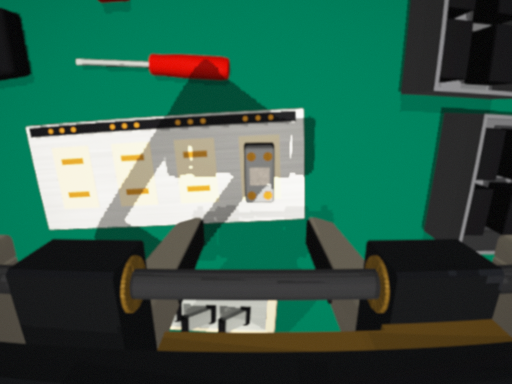

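The last relay is at (259,174), so the target is (0.604,-0.366). I descend.

```bash
python3 -m inch '[{"x":3,"y":30,"z":1.5,"twist":0},{"x":0,"y":35,"z":0,"twist":0},{"x":0,"y":35,"z":0,"twist":0},{"x":0,"y":25,"z":0,"twist":0},{"x":0,"y":15,"z":0,"twist":0},{"x":0,"y":0,"z":0,"twist":0},{"x":0,"y":0,"z":0,"twist":0}]'
python3 -c "
from h import *
go(.604,-.366,.2,-88.8)"
```

```text
t: 32.6
tool_pos: [0.6047, -0.3666, 0.2495]
orientation: [-1.219, 1.192, -1.194]
force: [-0.0, 0.5, 0.6]
opening: 0.0629
t 32.6 pos [ 0.6047 -0.3666  0.2495] head -88.76 tilt -1.0 op 0.0629 F [-0.   0.5  0.6]
twist 0.0006 then xyz mm [-0.6 49.5 -0.8]
```

```bash
python3 -m inch '[{"x":0,"y":15,"z":0,"twist":0},{"x":0,"y":15,"z":0,"twist":0},{"x":0,"y":12,"z":0,"twist":0},{"x":0,"y":7,"z":0,"twist":0},{"x":0,"y":0,"z":0,"twist":0},{"x":0,"y":0,"z":0,"twist":0}]'
python3 -c "
from h import *
go(.604,-.366,.2,-88.8);snap('wrist','w16')"
```

```text
t: 33.2
tool_pos: [0.6042, -0.367, 0.1988]
orientation: [-1.219, 1.194, -1.194]
force: [-0.6, 0.8, -0.2]
opening: 0.0626
t 33.2 pos [ 0.6042 -0.367   0.1988] head -88.81 tilt -1.0 op 0.0626 F [-0.6  0.8 -0.2]
twist -0.0002 then xyz mm [-1.  -1.2 -0.1]
```

View pics/w16.png

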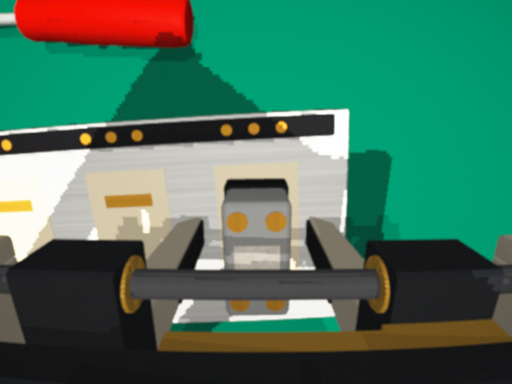

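```bash
python3 -m inch '[{"x":0,"y":0,"z":0,"twist":0},{"x":0,"y":0,"z":0,"twist":0},{"x":0,"y":0,"z":0,"twist":0},{"x":0,"y":0,"z":0,"twist":0},{"x":0,"y":0,"z":0,"twist":0},{"x":0,"y":0,"z":0,"twist":0},{"x":0,"y":0,"z":0,"twist":0}]' -1 30
python3 -m inch '[{"x":0,"y":-20,"z":0,"twist":0},{"x":0,"y":-30,"z":0,"twist":0},{"x":0,"y":-35,"z":0,"twist":0},{"x":0,"y":-35,"z":0,"twist":0},{"x":0,"y":-30,"z":0,"twist":0},{"x":0,"y":0,"z":0,"twist":-0.118},{"x":0,"y":0,"z":0,"twist":-0.118},{"x":0,"y":0,"z":0,"twist":-0.118},{"x":0,"y":0,"z":0,"twist":-0.118}]'
python3 -c "
from h import *
go(.4725,.2195,.35,-61.8)"
```

```text
t: 33.95
tool_pos: [0.6043, -0.3671, 0.1994]
orientation: [-1.219, 1.193, -1.194]
force: [-0.6, -0.9, 2.8]
opening: 0.0357
t: 34.85
tool_pos: [0.604, -0.3668, 0.3481]
orientation: [-1.404, 0.837, -0.834]
force: [0.1, -0.4, -2.5]
opening: 0.0359
t 34.85 pos [ 0.604  -0.3668  0.3481] head -61.48 tilt -1.0 op 0.0359 F [ 0.1 -0.4 -2.5]
twist 0.0056 then xyz mm [-578.8   -1.2  161.1]
```

```bash
python3 -m inch '[{"x":-36,"y":0,"z":10,"twist":0.006},{"x":-36,"y":0,"z":10,"twist":0},{"x":-36,"y":0,"z":10,"twist":0},{"x":-36,"y":0,"z":10,"twist":0},{"x":-36,"y":0,"z":10,"twist":0},{"x":-36,"y":0,"z":10,"twist":0},{"x":-36,"y":0,"z":10,"twist":0},{"x":-36,"y":0,"z":10,"twist":0},{"x":-36,"y":0,"z":10,"twist":0},{"x":-36,"y":0,"z":10,"twist":0},{"x":-36,"y":0,"z":10,"twist":0},{"x":-36,"y":0,"z":10,"twist":0}]'
python3 -m inch '[{"x":-36,"y":0,"z":10,"twist":0},{"x":-36,"y":0,"z":10,"twist":0},{"x":-36,"y":0,"z":10,"twist":0},{"x":-38,"y":0,"z":11,"twist":0},{"x":0,"y":0,"z":0,"twist":0},{"x":0,"y":0,"z":0,"twist":0}]'
python3 -c "
from h import *
go(.4725,.2195,.216,-61.8);snap('wrist','w17')"
```

```text
t: 36.05
tool_pos: [0.5071, 0.0723, 0.3485]
orientation: [-1.401, 0.844, -0.843]
force: [0.6, -0.5, -2.2]
opening: 0.036
t: 36.65
tool_pos: [0.4754, 0.2198, 0.3485]
orientation: [-1.403, 0.842, -0.841]
force: [-0.1, 0.3, -2.0]
opening: 0.0357
t 36.65 pos [0.4754 0.2198 0.3485] head -61.97 tilt -1.0 op 0.0357 F [-0.1  0.3 -2. ]
twist -0.0029 then xyz mm [ -1.1 132.5  -2.5]
```

View pics/w17.png

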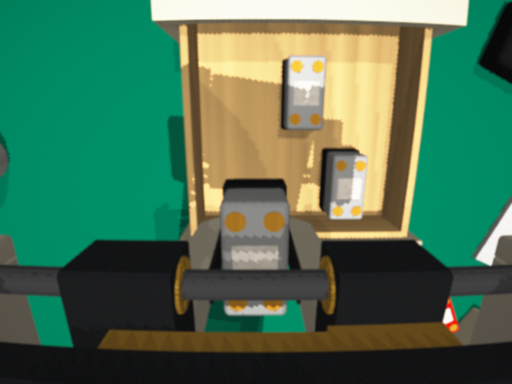

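```bash
python3 -m inch '[{"x":-1,"y":20,"z":0,"twist":0},{"x":0,"y":30,"z":0,"twist":0},{"x":0,"y":25,"z":0,"twist":0},{"x":0,"y":15,"z":0,"twist":0},{"x":0,"y":0,"z":0,"twist":0},{"x":0,"y":0,"z":0,"twist":0}]'
python3 -c "
from h import *
go(.4735,.2195,.216,-61.8)"
```

```text
t: 37.3
tool_pos: [0.4759, 0.2195, 0.2596]
orientation: [-1.401, 0.844, -0.844]
force: [1.0, -0.1, -2.5]
opening: 0.036
t 37.3 pos [0.4759 0.2195 0.2596] head -62.16 tilt -1.0 op 0.036 F [ 1.  -0.1 -2.5]
twist -0.0063 then xyz mm [-1.1 43.6 -2.1]
```

```bash
python3 -m inch '[{"x":-1,"y":15,"z":-1,"twist":-0.005},{"x":0,"y":13,"z":0,"twist":0},{"x":0,"y":10,"z":0,"twist":0},{"x":0,"y":5,"z":0,"twist":0},{"x":0,"y":2,"z":0,"twist":0},{"x":0,"y":0,"z":0,"twist":0}]'
python3 -m inch '[{"x":0,"y":1,"z":0,"twist":0},{"x":0,"y":0,"z":0,"twist":0}]'
python3 -m inch '[{"x":0,"y":0.7,"z":0,"twist":0},{"x":0,"y":0,"z":0,"twist":0}]'
```

```text
t: 37.9
tool_pos: [0.4741, 0.2205, 0.214]
orientation: [-1.403, 0.84, -0.84]
force: [-0.1, 0.4, -1.6]
opening: 0.0363
t: 38.1
tool_pos: [0.4743, 0.2205, 0.2134]
orientation: [-1.402, 0.839, -0.84]
force: [0.6, -1.0, -2.2]
opening: 0.0358
t: 38.3
tool_pos: [0.4746, 0.2206, 0.2133]
orientation: [-1.401, 0.839, -0.84]
force: [0.3, 0.6, 4.3]
opening: 0.0363
```

Contact with the floor. I release and lift.

```bash
python3 -m inch '[{"x":0,"y":-0.7,"z":0,"twist":0},{"x":0,"y":0,"z":0,"twist":0},{"x":0,"y":0,"z":0,"twist":0},{"x":0,"y":0,"z":0,"twist":0}]' 0.15
python3 -m inch '[{"x":0,"y":-15,"z":0,"twist":0},{"x":0,"y":-30,"z":0,"twist":0},{"x":0,"y":-35,"z":0,"twist":0},{"x":0,"y":-35,"z":0,"twist":0},{"x":0,"y":-35,"z":0,"twist":0},{"x":0,"y":-25,"z":0,"twist":0}]'
python3 -c "
from h import *
go(.38,.119,.39,-61.8);snap('wrist','w18');relays('w18',.066,.055,.075)"
```

```text
t: 38.7
tool_pos: [0.474, 0.2203, 0.2129]
orientation: [-1.403, 0.84, -0.84]
force: [-0.0, 0.2, -0.1]
opening: 0.0534
t: 39.3
tool_pos: [0.4742, 0.2205, 0.3922]
orientation: [-1.4, 0.837, -0.841]
force: [1.0, 0.0, 0.2]
opening: 0.0536
t 39.3 pos [0.4742 0.2205 0.3922] head -61.82 tilt -1.0 op 0.0536 F [1.  0.  0.2]
twist -0.0004 then xyz mm [  44.9    1.8 -131. ]
[306. 157.] 5550 ctr 536.5 202.7 size 191.7 244.3 long -62.0 z 0.0681
[299.  94.] 2074 ctr 572.4 222.6 size 62.4 33.6 long 28.5 z 0.0648
[335. 175.] 1751 ctr 519.1 146.3 size 62.9 33.6 long 27.8 z 0.0646
[254. 178.] 1719 ctr 475.5 221.8 size 62.0 31.9 long 28.9 z 0.0647
```

View pics/w18.png

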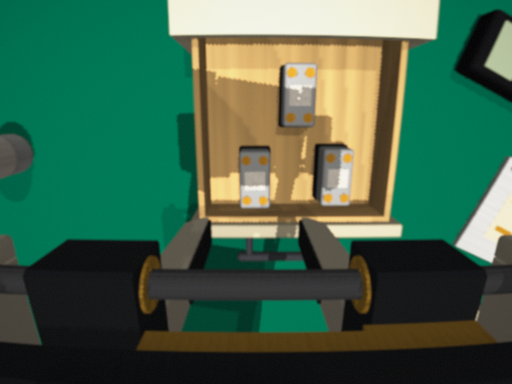

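All three relays stand upright on the drawer floor, with tops at 0.065 m. The wrist view has them at (299,94), (335,175) and (254,178). Next I close the fingers and go to the outside of the handle.

```bash
python3 -m inch '[{"x":15,"y":0,"z":-30,"twist":0},{"x":15,"y":0,"z":-30,"twist":0},{"x":15,"y":0,"z":-35,"twist":0},{"x":0,"y":0,"z":-31,"twist":0},{"x":0,"y":0,"z":0,"twist":0},{"x":0,"y":0,"z":0,"twist":0}]' -1 20
python3 -c "
from h import *
go(.385,.1215,.22,-61.8);c=snap('wrist','w19')
print(c['depth'][205:215:3,250:260:3])"
```

```text
t: 39.95
tool_pos: [0.3841, 0.1211, 0.3891]
orientation: [-1.401, 0.839, -0.842]
force: [0.3, -0.1, 0.2]
opening: 0.0101
t 39.95 pos [0.3841 0.1211 0.3891] head -61.86 tilt -1.0 op 0.0101 F [ 0.3 -0.1  0.2]
twist -0.0011 then xyz mm [-1.000e-01  1.691e+02  6.000e-01]
[[0.38820502 0.3875777  0.38660797 0.38706002]
 [0.38799015 0.38800934 0.3888145  0.38886452]
 [0.3899957  0.3910387  0.         0.38899776]
 [0.39098448 0.39066756 0.3900406  0.39266786]]
```

View pics/w19.png

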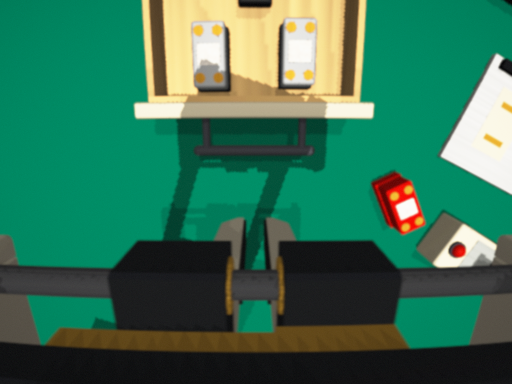

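```bash
python3 -c "
from h import *
c=load('w19');print(onz(c,[[197,151],[312,151],[254.5,151]],.054)*1000)"
python3 -m inch '[{"x":0,"y":30,"z":0,"twist":0},{"x":0,"y":35,"z":0,"twist":0},{"x":0,"y":35,"z":0,"twist":0},{"x":0,"y":0,"z":0,"twist":0},{"x":0,"y":0,"z":0,"twist":0}]' -1
python3 -c "
from h import *
go(.385,.1215,.22,-61.8)"
```

```text
[[381.22659421 190.20279079  54.        ]
 [439.82453577  80.56160784  54.        ]
 [410.42622478 135.33204809  54.        ]]
t: 40.5
tool_pos: [0.3846, 0.1216, 0.2884]
orientation: [-1.404, 0.841, -0.838]
force: [-0.3, 0.3, 0.7]
opening: 0.0002
t 40.5 pos [0.3846 0.1216 0.2884] head -61.79 tilt -1.0 op 0.0002 F [-0.3  0.3  0.7]
twist 0.0002 then xyz mm [ 0.3 68.4  0.4]
```

```bash
python3 -m inch '[{"x":0,"y":20,"z":0,"twist":0},{"x":0,"y":20,"z":0,"twist":0},{"x":0,"y":18,"z":0,"twist":0},{"x":0,"y":10,"z":0,"twist":0},{"x":0,"y":0,"z":0,"twist":0},{"x":0,"y":0,"z":0,"twist":0}]'
python3 -m inch '[{"x":0,"y":0,"z":8,"twist":0},{"x":0,"y":0,"z":8,"twist":0},{"x":0,"y":0,"z":8,"twist":0},{"x":0,"y":0,"z":8,"twist":0},{"x":0,"y":0,"z":10,"twist":0},{"x":0,"y":0,"z":10,"twist":0},{"x":0,"y":0,"z":10,"twist":0},{"x":0,"y":0,"z":10,"twist":0},{"x":0,"y":0,"z":10,"twist":0},{"x":0,"y":0,"z":10,"twist":0},{"x":0,"y":0,"z":10,"twist":0},{"x":0,"y":0,"z":8,"twist":0}]'
python3 -c "
from h import *
go(.5627,.2172,.218,-61.8)"
```

```text
t: 41.1
tool_pos: [0.3851, 0.1215, 0.2215]
orientation: [-1.401, 0.839, -0.841]
force: [-0.2, -0.3, 0.2]
opening: 0.0006
t: 42.3
tool_pos: [0.482, 0.1736, 0.22]
orientation: [-1.403, 0.84, -0.84]
force: [-1.5, -1.0, 0.3]
opening: 0.0004
t 42.3 pos [0.482  0.1736 0.22  ] head -61.82 tilt -1.0 op 0.0004 F [-1.5 -1.   0.3]
twist -0.0003 then xyz mm [-0.3  2.  91.8]
```

```bash
python3 -m inch '[{"x":0,"y":0,"z":9,"twist":0},{"x":0,"y":0,"z":9,"twist":0},{"x":0,"y":0,"z":9,"twist":0},{"x":0,"y":0,"z":9,"twist":0},{"x":0,"y":0,"z":9,"twist":0},{"x":0,"y":0,"z":9,"twist":0},{"x":0,"y":0,"z":8,"twist":0},{"x":0,"y":0,"z":8,"twist":0},{"x":0,"y":0,"z":7,"twist":0},{"x":0,"y":0,"z":5,"twist":0},{"x":0,"y":0,"z":0,"twist":0}]'
python3 -m inch '[{"x":0,"y":0,"z":4,"twist":0},{"x":0,"y":0,"z":2,"twist":0},{"x":0,"y":0,"z":0,"twist":0}]'
python3 -c "
from h import *
go(.5627,.2172,.218,-61.8)"
```

```text
t: 43.4
tool_pos: [0.5541, 0.2123, 0.2203]
orientation: [-1.402, 0.839, -0.84]
force: [0.4, 0.5, -0.3]
opening: 0.0004
t: 43.7
tool_pos: [0.559, 0.2149, 0.2202]
orientation: [-1.402, 0.839, -0.84]
force: [0.0, -0.3, 0.4]
opening: 0.0003
t 43.7 pos [0.559  0.2149 0.2202] head -61.82 tilt -1.0 op 0.0003 F [ 0.  -0.3  0.4]
twist -0.0004 then xyz mm [-0.3  2.2  4.4]
```

```bash
python3 -m inch '[{"x":0,"y":0,"z":3,"twist":0},{"x":0,"y":0,"z":2,"twist":0},{"x":0,"y":0,"z":0,"twist":0}]'
python3 -m inch '[{"x":0,"y":0,"z":2.5,"twist":0},{"x":0,"y":0,"z":0,"twist":0}]'
python3 -m inch '[{"x":0,"y":0,"z":2.5,"twist":0},{"x":0,"y":0,"z":0,"twist":0}]'
python3 -c "
from h import *
go(.5627,.2172,.218,-61.8)"
```

```text
t: 44.0
tool_pos: [0.5624, 0.2166, 0.2199]
orientation: [-1.406, 0.842, -0.838]
force: [-9.3, -4.8, 7.7]
opening: 0.0003
t: 44.2
tool_pos: [0.5633, 0.2171, 0.2197]
orientation: [-1.411, 0.845, -0.836]
force: [-21.3, -11.1, 17.3]
opening: 0.0004
t: 44.4
tool_pos: [0.5642, 0.2176, 0.2197]
orientation: [-1.415, 0.848, -0.834]
force: [-33.4, -17.3, 29.4]
opening: 0.0008
t 44.4 pos [0.5642 0.2176 0.2197] head -61.82 tilt -0.9999 op 0.0008 F [-33.4 -17.3  29.4]
twist -0.0003 then xyz mm [-0.4  1.7 -1.5]
```

The drawer meets a hard stop at the predicted shut position. I'll back off, lift, and verify.

```bash
python3 -m inch '[{"x":0,"y":0,"z":-8,"twist":0},{"x":0,"y":0,"z":-12,"twist":0},{"x":0,"y":0,"z":-15,"twist":0},{"x":0,"y":-20,"z":0,"twist":0},{"x":0,"y":-35,"z":0,"twist":0},{"x":0,"y":-35,"z":0,"twist":0},{"x":0,"y":-35,"z":0,"twist":0},{"x":0,"y":-35,"z":-10,"twist":0},{"x":0,"y":0,"z":-30,"twist":0},{"x":0,"y":0,"z":-30,"twist":0},{"x":0,"y":0,"z":0,"twist":0},{"x":0,"y":0,"z":0,"twist":0}]'
python3 -c "
from h import *
go(.5627,.2172,.218,-61.8);snap('wrist','w20');snap('top','t20');c=snap('side','s20')
"
```

```text
t: 45.6
tool_pos: [0.475, 0.1698, 0.3805]
orientation: [-1.401, 0.839, -0.841]
force: [0.5, -0.3, 0.3]
opening: 0.0004
t 45.6 pos [0.475  0.1698 0.3805] head -61.84 tilt -1.0 op 0.0004 F [ 0.5 -0.3  0.3]
twist -0.0007 then xyz mm [ -0.4 162.7  99.4]
```

View pics/w20.png

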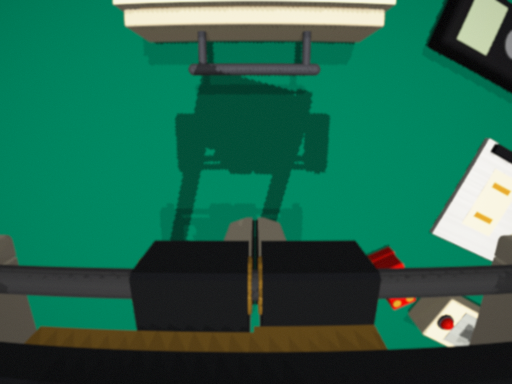

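View pics/t20.png

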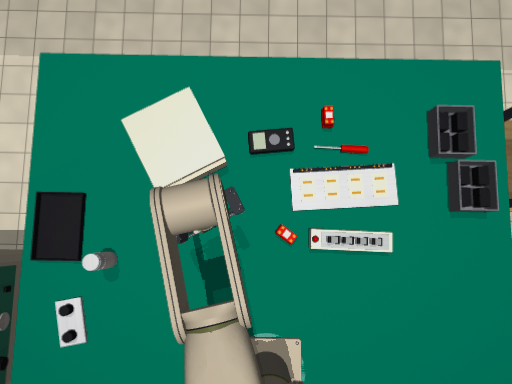

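View pics/s20.png

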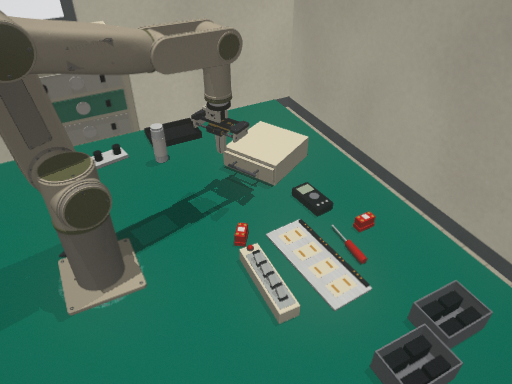

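```bash
python3 -c "
from h import *
c=load('w20');h=onz(c,[[191,69],[319,69],[255,69]],.054)*1000;print(h[2],(h[2,:2]-[406.8,133.3])@[.881,.473])
P=cloud(c);a=load('t20');b=load('t10')
print(robot.close_job())"
```

```text
[574.04793948 222.5611735   54.        ] 189.5659697418266
the job is handed in; nothing more can be done
None
```

I switched off all four levers in one finger drag, put the three relays in the drawer and pushed it shut. The job is handed in, at about 46 s on the robot's clock.

- **Levers:** I drew the closed fingertips along the bank about 28 mm above its face, before touching any relay. The top view afterwards showed all four lying over; I judged this from the picture and did not measure the angles.
- **Relays:** Three were on the bench and one place on the fixture was empty. I felt each one touch the drawer floor before letting go. A look before shutting showed all three upright, tops at about 0.065 m against 0.066 m expected. None looked to have been knocked aside during the run.
- **Drawer:** I pulled it to its stop, then pushed it in until it met a hard stop at the predicted shut position. The last measurement put the handle 189.6 mm in from full open, against 190 mm travel. That leaves it shut to within the camera's 2 mm accuracy.
- **Left alone:** The meter, screwdriver, spray can and red look-alikes look to be in the same places in the last pictures, checked by eye only.

No check failed. The two views disagreed by up to about 5 mm on where a relay lay along its length, so I aimed between them and each grasp came out centred. Pulling and pushing the drawer into its stops gave wrist forces of about 39 N and 48 N, below the 120 N limit.

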